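Walk the heavy hotplate home into its bay

TASK

Creep the heavy two-plate hotplate forward along the counter until it is fully home in its parking bay, both ends of its far side flush against the low steel stop bar, finish with a press that you feel bear on the bar, and let go of it. It is too heavy to shove straight: walk it by pushing the two ends of its near side in turn, never pressing on it harder than about 16 N (come up against it slowly, and feel for the stop bar rather than ramming it) and never letting it swing more than about 15 degrees out of line with the bar. Keep it flat on its feet and leave the other things on the counter where they are.

Things in the scene. Friction and masses are not known exactly. Their poses are not given: they have to be found in the camera images.
- hotplate: Two-plate electric hotplate of white-enamelled cast iron, 7.2 kg: flat smooth (slippery) box 160 mm deep (x), 360 mm wide (y), underside 8 mm and top 58 mm above the counter (iron plates to 70 mm). Four feet, at x +-28, y +-105 mm. Origin: under its centre, at counter height; x points to its far side (away from the robot), y left, z up. Near face: x = -80 mm, bare but for two knobs at y +-40 mm, sticking out 17 mm.
- push_left (a point): The place to push on the left: on the near face, 158 mm left of its middle, 35 mm above the counter. Pushing here, away from the robot, takes some 10 to 14 N and turns the hotplate about the feet of its other end; pushing through the middle would take 19 to 23 N.
- push_right (a point): The same on the right: on the near face, 158 mm right of its middle, 35 mm above the counter.
- far_left (a point): The left end (y = +180 mm) of the hotplate's far side (x = +80 mm), 15 mm above the counter.
- far_right (a point): The right end (y = -180 mm) of the hotplate's far side (x = +80 mm), 15 mm above the counter.
- bay: Rigid, screwed-down steel stop bar, 460 mm long, 20 mm thick, 30 mm high, beyond the hotplate. At each end a cheek 22 mm high reaches 45 mm towards the robot; 404 mm between cheeks. Origin: on the counter, middle of the bar's near face (plane x = 0); x points away from the robot, y along the bar to the left. The hotplate starts 40 to 60 mm short of it and up to 6 degrees out of line.
- mug: Blue ceramic mug, 80 mm across, 90 mm high, a bystander standing to the left. Origin: centre of its underside.
- spice_jar: Amber glass jar with a steel cap, 56 mm across, 85 mm high, a bystander to the right. Origin: centre of its underside.
- bowl: White bowl, 130 mm across, 55 mm high, a bystander to the right. Origin: centre of its underside.

How it is judged:
By the outcome, as a careful person would: the job done as asked, in the order asked, and still so for the second after the job is handed in, with the robot touching nothing.
It also fails if it takes over 72 s, if anything falls off the work surface, if the arm or the gripper's body presses on something with over 40 N, if the wrist force passes 120 N, or if a joint passes its speed limit or range.

ROBOT

A 6-joint arm with a two-finger parallel gripper is mounted at the origin on the work surface. World frame = base frame: x ahead of the robot, y to its left, z up, the work surface at z = 0. Lengths are in m, angles in rad, forces in N, time in s.
With the tool pointing down it reaches from about 0.275 to 0.975 m from the base axis. Payload 8.4 kg.
Tool frame: the origin (TCP) lies on the centre line of the jaws, within the pads' length; the fingertips stand 14 mm ahead of it and the grasp point (between the pads) lies 5 mm behind it; z points along the fingers, y is the line along which they close (so a half turn about z gives the same grasp; the last joint's range is limited). The gripper opens to 92 mm and grips with 3 to 60 N. Pads are 20 mm wide; open, the fingers measure 128 mm over their backs; the gripper's body (75 mm by 189 mm) begins 69 mm behind the grasp point.
Start: joints at [1.301, 0.353, 1.633, -0, 1.155, -0.002], TCP at [0.165, 0.603, 0.229] pointing down, gripper open.
Joint ranges: [-2.63, 2.63], [-0.92, 2.1], [0.06, 2.66], [-1.3, 4.44], [0, 2.69], [-3.02, 3.02]. Speed limits (rad/s): [2.22, 2.22, 2.79, 3.14, 3.14, 3.14].

INTERFACE

Orientations are given as a rotation vector (axis times angle).
In Python, from bench import sense, cams, r, spotter gives the robot as it stands.
- The arm moves only by the tool send_rows, never from a script. Its argument "moves" is a list of rows, each a list of 3 entries, a list of its own where there are three numbers: the shift along the tool's x, y, z in mm, then the turn, a rotation vector about the tool's x, y, z in degrees, then the opening, from 0 (shut) to 1 (fully open). A call has 1 to 5 rows; each row shifts and turns the commanded pose from where the row before left it, along the tool's axes as they then stand; what a row does not reach is not made up. A row lasts 1/12 s, in which the tool goes at most 41.7 mm and 7.16 degrees, less where a joint would pass 70% of its speed; a pose out of reach is approached as far as the arm can. A call with a gripper value outside its range is refused whole. The fingers move at their own pace and stop on an object; "grip_force" is the grip in N (left out, the last holds). Time passes only in rows, so rows that do not move let the fingers close. It gives the time, the measured TCP pose, the force, the opening and the grip force at its end, in the units of the state.
- sense(): the state, without advancing time (a new reading comes with each control period).
- cams.grab_frame(name): name is "scene" or "top" or "wrist"; returns (picture, depth): 384x512x3 uint8, red, green, blue; 384x512 float32, m along the optical axis (not along the pixel's ray), 0 where there is no reading.
- cams.calibration(name): a dict with "K" (3x3 intrinsics, pixels), "rvec" (rotation vector, rad) and "tvec" (3), from world to camera coordinates, as OpenCV has them; the wrist camera has in their place "mount" (4x4, takes a point from camera to tool coordinates, whose origin is the TCP and whose axes are the flange's). Camera axes: x right, y down, z forward; pixel columns grow to the right and rows downward; lengths in m; the calibration is good to about 2 mm. A picture is of the moment at which its call begins: read the wrist's pose just before it. calibration takes no time and is no camera call.
- r.close_job(): hands the job in; it is judged then, once.
Trained networks look in the newest picture that a camera, given by its name, has taken for a name from the list of things; names that differ only in an ending like _2 or _b are one class to them, and where a whole thing is asked for, a point or a joint stands for the part that bears it (a point fixed in the world has none). Each returns a list of dicts, best first, with "score" (0 to 1); they miss things now and then, are a little off and sometimes report something else, mostly with a low value. They report only what shows in the picture. A call takes as long as a camera call.
- spotter.spot_in(label, camera): "bbox" ([left, top, right, bottom] in pixels, round what is visible of it).
- spotter.landmark_of(label, camera): "pixel" ([row, column] in pixels: a listed point, or the origin of a listed thing).
The state is a dict: "time": time; "q": joint angles; "qvel": joint speeds; "joint_efforts": joint torques, N m; "eef_pos": TCP position; "orientation": TCP orientation; "force": force on the tool from outside, world axes, zero at the start; "torque": the same for the moment, N m; "width": finger opening in m; "grasp_force": force on a finger pad.
Only numpy, scipy, OpenCV 4.12 (cv2) and the standard library are available. Lean on these libraries where they do the work, as an engineer would, in place of code of your own. Each camera call takes 0.05 s, during which the arm holds its last target. There are 200 camera calls.

## Working session

There is one attempt and no reset: what is moved stays moved. The work goes in short steps, Python scripts to look and compute and a tool call to move; the robot and the scene stay as the last step left them, time stands still between calls to the robot, and variables do not carry over. Pictures are saved under pics/ and viewed, at most 10 in all, crops included, and the job is handed in when it is done.

Besides the shell and the picture viewer there is one more tool, called after "Request:" in YAML: its name, and indented under it one key for each argument. send_rows: Moves the arm, as the interface text tells. Its arguments: {"type":"object","properties":{"moves":{"type":"array"},"grip_force":{"type":"number"}},"required":["moves"]}

```bash
mkdir -p pics; cat > h.py <<'E'
import numpy as np, cv2
from bench import sense, cams, r, spotter
from scipy.spatial.transform import Rotation as R
def cal(n):
    c=cams.calibration(n);K=np.array(c["K"])
    if "rvec" in c:
        Rm=cv2.Rodrigues(np.array(c["rvec"],float))[0];t=np.array(c["tvec"],float).ravel()
        return K,Rm.T,-Rm.T@t
    s=sense();M=np.array(c["mount"]);T=np.eye(4);T[:3,:3]=R.from_rotvec(s["orientation"]).as_matrix();T[:3,3]=s["eef_pos"]
    W=T@M;return K,W[:3,:3],W[:3,3]
def ray(C,px,z):   # px=[row,col], intersect with plane z
    K,A,o=C;d=A@np.linalg.inv(K)@np.array([px[1],px[0],1.]);return o+d*(z-o[2])/d[2]
def dep(C,px,D):
    K,A,o=C;v=D[int(round(px[0])),int(round(px[1]))];return o+A@np.linalg.inv(K)@np.array([px[1],px[0],1.])*v
def cloud(C,D):
    K,A,o=C;v,u=np.mgrid[:D.shape[0],:D.shape[1]];P=np.stack([u,v,np.ones_like(u)],-1)@np.linalg.inv(K).T*D[...,None]
    return P@A.T+o
E
python3 - <<'E'
from h import *
np.set_printoptions(precision=4,suppress=True)
s=sense();print(s)
for n in("top","scene"):
    C=cal(n);p,D=cams.grab_frame(n);cv2.imwrite(f"pics/{n}0.png",p[...,::-1]);print(n,C[2])
    for l,z in(("hotplate",0),("push_left",.035),("push_right",.035),("far_left",.015),("far_right",.015),("bay",0),("mug",0),("spice_jar",0),("bowl",0)):
        for q in spotter.landmark_of(l,n)[:1]:print(l,q["score"],q["pixel"],ray(C,q["pixel"],z),dep(C,q["pixel"],D))
E
```

```text
{'time': 0.0, 'q': array([ 1.3006,  0.3536,  1.6341,  0.    ,  1.1552, -0.0024]), 'qvel': array([ 0.0003,  0.0006,  0.0001,  0.0008,  0.0008, -0.0008]), 'joint_efforts': array([ -0.0026, -59.3847, -33.4222,   0.0696,   0.0231,  -0.0001]), 'eef_pos': array([0.1652, 0.6023, 0.2279]), 'orientation': array([-0.4194, -3.1133,  0.0021]), 'force': array([-0.3639, -0.6031,  0.6312]), 'torque': array([ 0.0865, -0.0018, -0.0718]), 'grasp_force': 0.0, 'width': 0.09179245244239956}
top [0.3712 0.0246 1.2037]
hotplate 0.66 [205.1, 298.0] [ 0.6057 -0.0996  0.    ] [ 0.5945 -0.0936  0.0578]
push_left 0.92 [237.5, 242.6] [0.5087 0.0571 0.035 ] [ 0.513   0.0581 -0.0008]
push_right 0.82 [224.9, 356.9] [ 0.5437 -0.2567  0.035 ] [ 0.5415 -0.2531  0.05  ]
bay 0.63 [161.9, 289.4] [ 0.7344 -0.0772  0.    ] [ 0.735  -0.0774 -0.0022]
mug 0.94 [210.6, 113.3] [0.5892 0.4267 0.    ] [0.5724 0.3956 0.0929]
spice_jar 0.68 [239.1, 406.9] [ 0.5088 -0.4037  0.    ] [ 0.5015 -0.3812  0.0633]
bowl 0.68 [187.4, 407.0] [ 0.6581 -0.4156  0.    ] [ 0.6572 -0.4142  0.0038]
scene [ 0.8897 -0.5193  1.0769]
hotplate 0.62 [227.5, 239.0] [ 0.6081 -0.0962  0.    ] [ 0.6275 -0.1253  0.0742]
push_left 0.61 [172.4, 235.7] [0.5174 0.0657 0.035 ] [0.5251 0.0537 0.0564]
push_right 0.94 [261.8, 194.5] [ 0.5484 -0.2624  0.035 ] [ 0.556  -0.2681  0.058 ]
far_right 0.68 [288.3, 242.6] [ 0.7068 -0.2689  0.015 ] [ 0.704  -0.2651 -0.0011]
bay 0.62 [236.6, 280.4] [ 0.7392 -0.0702  0.    ] [ 0.7441 -0.0848  0.0349]
mug 0.77 [111.9, 295.2] [0.5868 0.424  0.    ] [0.5988 0.3863 0.043 ]
spice_jar 0.94 [309.8, 161.6] [ 0.5234 -0.4164  0.    ] [ 0.5324 -0.419   0.0264]
bowl 0.72 [328.9, 202.0] [ 0.6526 -0.4136  0.    ] [ 0.6541 -0.4142  0.0069]
```

View pics/top0.png

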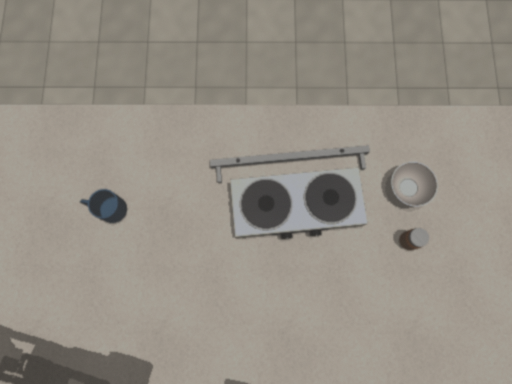

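```bash
cat >> h.py <<'E'
def fit(n):
    """hotplate top rectangle and bar top rectangle from depth of camera n"""
    C=cal(n);p,D=cams.grab_frame(n);X=cloud(C,D);ok=D>0;out={}
    m=ok&(X[...,2]>.050)&(X[...,2]<.066)&(X[...,0]>.45)&(X[...,0]<.8)&(X[...,1]>-.34)&(X[...,1]<.16)
    k,l,st,_=cv2.connectedComponentsWithStats(m.astype(np.uint8));m=l==1+np.argmax(st[1:,4])
    out["plate"]=X[m][:,:2]
    m=ok&(X[...,2]>.024)&(X[...,2]<.036)&(X[...,0]>.70)&(X[...,0]<.85)&(X[...,1]>-.36)&(X[...,1]<.22)
    k,l,st,_=cv2.connectedComponentsWithStats(m.astype(np.uint8));m=l==1+np.argmax(st[1:,4])
    out["bar"]=X[m][:,:2]
    for k,P in out.items():
        print(n,k,len(P),cv2.minAreaRect((P*1000).astype(np.float32)))
    return out,p
def edges(P,sel,lo,hi,far):
    """line fit x=a+b*y to the far/near edge points, in 8 mm bins of y"""
    ys=np.arange(lo,hi,.008);e=[]
    for y in ys:
        q=P[abs(P[:,1]-y)<.004]
        if len(q)>1:e.append((y,q[:,0].max() if far else q[:,0].min()))
    e=np.array(e);b,a=np.polyfit(e[:,0],e[:,1],1);w=abs(e[:,1]-a-b*e[:,0])<.004
    b,a=np.polyfit(e[w,0],e[w,1],1);print(sel,"x=%.4f%+.4f y"%(a,b),"deg %.2f"%np.degrees(np.arctan(b)),"n",w.sum());return a,b
E
python3 - <<'E'
from h import *
for n in("top","scene"):
    o,p=fit(n)
    edges(o["plate"],"near",-.24,.04,0);edges(o["plate"],"far",-.24,.04,1);edges(o["bar"],"barnear",-.25,.1,0);edges(o["bar"],"barfar",-.25,.1,1)
E
```

```text
top plate 3829 ((600.3671875, -93.36488342285156), (171.9698486328125, 361.2015075683594), 5.846096038818359)
top bar 1116 ((744.19482421875, -75.90249633789062), (22.2903995513916, 459.3932189941406), 5.553341388702393)
near x=0.5160-0.0993 y deg -5.67 n 33
far x=0.6759-0.0973 y deg -5.56 n 35
barnear x=0.7269-0.0969 y deg -5.54 n 44
barfar x=0.7462-0.0985 y deg -5.62 n 44
scene plate 2920 ((602.0015258789062, -94.57441711425781), (176.03216552734375, 361.8245544433594), 5.615070819854736)
scene bar 948 ((748.2802124023438, -75.7398681640625), (22.21614646911621, 461.1347961425781), 5.232571601867676)
near x=0.5213-0.0979 y deg -5.59 n 28
far x=0.6806-0.0991 y deg -5.66 n 35
barnear x=0.7320-0.0951 y deg -5.43 n 44
barfar x=0.7506-0.0985 y deg -5.63 n 44
```

The top view shows the hotplate at about columns 232-365, rows 170-235. The bar is behind it (columns 210-368, rows 147-167), the mug is at (107,206), the bowl at (413,185) and the jar at (414,238). Both views put the hotplate parallel to the bar within about 0.2° (yaw about 5.6°), 51 mm short of it and about 4 mm right of centre.

First I turn the tool square to the near face and shut the fingers.

Request:
send_rows:
  moves:
    - [[0, 0, 0], [0, 0, -7], 0]
    - [[0, 0, 0], [0, 0, -7], 0]
    - [[0, 0, 0], [0, 0, -6.9], 0]
    - [[-15, -34, 0], [0, 0, 0], 0]
    - [[-15, -34, 0], [0, 0, 0], 0]
  grip_force: 10

```text
time: 1.52
eef_pos: [0.2015, 0.5381, 0.2282]
orientation: [-0.157, 3.138, 0.0]
force: [1.1, 0.4, 0.7]
width: 0.0608
grasp_force: 0.0
```

Request:
send_rows:
  moves:
    - [[-16, -36, 0], [0, 0, 0], 0]
    - [[-16, -36, 0], [0, 0, 0], 0]
    - [[-16, -36, 0], [0, 0, 0], 0]
    - [[-16, -36, 0], [0, 0, 0], 0]
    - [[-16, -36, 0], [0, 0, 0], 0]

```text
time: 1.93
eef_pos: [0.2994, 0.3649, 0.2288]
orientation: [-0.153, 3.137, 0.001]
force: [1.2, 0.2, 0.9]
width: 0.0278
grasp_force: 0.0
```

Request:
send_rows:
  moves:
    - [[-16, -36, 0], [0, 0, 0], 0]
    - [[-16, -36, 0], [0, 0, 0], 0]
    - [[-16, -36, 10], [0, 0, 0], 0]
    - [[-16, -36, 10], [0, 0, 0], 0]
    - [[-10, -36, 10], [0, 0, 0], 0]

```text
time: 2.35
eef_pos: [0.3915, 0.1931, 0.1988]
orientation: [-0.152, 3.136, 0.001]
force: [0.6, 0.4, -0.1]
width: 0.0003
grasp_force: 0.0
```

```bash
cat >> h.py <<'E'
def togo(w):
    s=sense();A=R.from_rotvec(s["orientation"]).as_matrix()
    print("t %.2f"%s["time"],"pos",s["eef_pos"].round(4),"F",s["force"].round(2),"w",round(s["width"],4));print("axes",A.round(3).tolist());print("togo tool mm",(A.T@(np.array(w)-s["eef_pos"])*1000).round(1))
E
python3 -c "
from h import *
togo([.473,.0525,.035])"
```

```text
t 2.35 pos [0.3915 0.1931 0.1988] F [ 0.62  0.37 -0.15] w 0.0003
axes [[-0.995, -0.097, 0.002], [-0.097, 0.995, 0.001], [-0.002, 0.001, -1.0]]
togo tool mm [ -67.2 -147.9  163.9]
```

Request:
send_rows:
  moves:
    - [[-10, -25, 24], [0, 0, 0], 0]
    - [[-10, -25, 24], [0, 0, 0], 0]
    - [[-10, -25, 24], [0, 0, 0], 0]
    - [[-10, -25, 24], [0, 0, 0], 0]
    - [[-9, -25, 24], [0, 0, 0], 0]

```text
time: 2.77
eef_pos: [0.4517, 0.0736, 0.0778]
orientation: [-0.152, 3.137, 0.0]
force: [0.5, 1.4, -0.4]
width: 0.0006
grasp_force: 0.0
```

Request:
send_rows:
  moves:
    - [[-9, -23, 24], [0, 0, 0], 0]
    - [[-6, 0, 20], [0, 0, 0], 0]
    - [[-5, 0, 0], [0, 0, 0], 0]
    - [[-4, 0, 0], [0, 0, 0], 0]
    - [[-3, 0, 0], [0, 0, 0], 0]

```text
time: 3.18
eef_pos: [0.4808, 0.0551, 0.0355]
orientation: [-0.153, 3.137, 0.0]
force: [-0.3, 0.4, 0.3]
width: 0.0002
grasp_force: 0.0
```

```bash
python3 -c "
from h import *
togo([.5029,.0554,.035])"
```

```text
t 3.18 pos [0.4808 0.0551 0.0355] F [-0.29  0.42  0.3 ] w 0.0002
axes [[-0.995, -0.097, 0.001], [-0.097, 0.995, 0.0], [-0.001, 0.0, -1.0]]
togo tool mm [-22.   -1.9   0.5]
```

Request:
send_rows:
  moves:
    - [[-3, -1, 0], [0, 0, 0], 0]
    - [[-3, -1, 0], [0, 0, 0], 0]
    - [[-3, 0, 0], [0, 0, 0], 0]
    - [[-2, 0, 0], [0, 0, 0], 0]
    - [[-1, 0, 0], [0, 0, 0], 0]

```text
time: 3.6
eef_pos: [0.4926, 0.054, 0.0351]
orientation: [-0.153, 3.137, 0.0]
force: [-0.9, -0.2, 0.5]
width: 0.0007
grasp_force: 0.0
```

Request:
send_rows:
  moves:
    - [[-0.7, 0, 0], [0, 0, 0], 0]
    - [[-0.7, 0, 0], [0, 0, 0], 0]
    - [[-0.7, 0, 0], [0, 0, 0], 0]
    - [[-0.7, 0, 0], [0, 0, 0], 0]
    - [[-0.7, 0, 0], [0, 0, 0], 0]

```text
time: 4.02
eef_pos: [0.4955, 0.0541, 0.0345]
orientation: [0.152, -3.138, 0.0]
force: [-0.1, -0.2, -0.2]
width: 0.0007
grasp_force: 0.0
```

Request:
send_rows:
  moves:
    - [[-0.7, 0, 0], [0, 0, 0], 0]
    - [[-0.7, 0, 0], [0, 0, 0], 0]
    - [[-0.7, 0, 0], [0, 0, 0], 0]
    - [[-0.7, 0, 0], [0, 0, 0], 0]
    - [[-0.7, 0, 0], [0, 0, 0], 0]

```text
time: 4.43
eef_pos: [0.4991, 0.0545, 0.0346]
orientation: [0.152, -3.138, -0.0]
force: [-0.2, 0.2, -0.0]
width: 0.0005
grasp_force: 0.0
```

Request:
send_rows:
  moves:
    - [[-0.7, 0, 0], [0, 0, 0], 0]
    - [[-0.7, 0, 0], [0, 0, 0], 0]
    - [[-0.7, 0, 0], [0, 0, 0], 0]
    - [[-0.7, 0, 0], [0, 0, 0], 0]
    - [[-0.7, 0, 0], [0, 0, 0], 0]

```text
time: 4.85
eef_pos: [0.5026, 0.0548, 0.0346]
orientation: [0.152, -3.138, 0.0]
force: [-1.0, 0.2, 0.4]
width: 0.0004
grasp_force: 0.0
```

Request:
send_rows:
  moves:
    - [[-0.6, 0, 0], [0, 0, 0], 0]
    - [[-0.6, 0, 0], [0, 0, 0], 0]
    - [[-0.6, 0, 0], [0, 0, 0], 0]

```text
time: 5.1
eef_pos: [0.5038, 0.0549, 0.0345]
orientation: [0.152, -3.137, 0.0]
force: [-3.3, -0.5, 1.3]
width: 0.0003
grasp_force: 1.7
```

Request:
send_rows:
  moves:
    - [[-0.6, 0, 0], [0, 0, 0], 0]
    - [[-0.6, 0, 0], [0, 0, 0], 0]
    - [[-0.6, 0, 0], [0, 0, 0], 0]

```text
time: 5.35
eef_pos: [0.5038, 0.0549, 0.0341]
orientation: [0.152, -3.133, 0.0]
force: [-8.9, -1.0, 4.9]
width: 0.0001
grasp_force: 4.6
```

Request:
send_rows:
  moves:
    - [[-0.6, 0, 0], [0, 0, 0], 0]
    - [[-0.6, 0, 0], [0, 0, 0], 0]

```text
time: 5.52
eef_pos: [0.5038, 0.0549, 0.0339]
orientation: [0.152, -3.131, 0.001]
force: [-12.7, -1.1, 7.1]
width: 0.0004
grasp_force: 6.3
```

Request:
send_rows:
  moves:
    - [[-0.6, 0, 0], [0, 0, 0], 0]
    - [[-0.6, 0, 0], [0, 0, 0], 0]

```text
time: 5.68
eef_pos: [0.5038, 0.0549, 0.0337]
orientation: [0.152, -3.129, 0.001]
force: [-15.0, -0.4, 8.6]
width: 0.0003
grasp_force: 7.3
```

Request:
send_rows:
  moves:
    - [[0.6, 0, -0.8], [0, 0, 0], 0]
    - [[0, 0, -0.8], [0, 0, 0], 0]

```text
time: 5.85
eef_pos: [0.5038, 0.0549, 0.0349]
orientation: [0.152, -3.13, 0.001]
force: [-8.1, -1.6, -4.9]
width: 0.0007
grasp_force: 4.2
```

Request:
send_rows:
  moves:
    - [[-0.6, 0, 0.2], [0, 0, 0], 0]
    - [[-0.5, 0, 0], [0, 0, 0], 0]

```text
time: 6.02
eef_pos: [0.504, 0.055, 0.0348]
orientation: [0.152, -3.128, 0.001]
force: [-13.7, 0.3, 5.8]
width: 0.0006
grasp_force: 6.9
```

Request:
send_rows:
  moves:
    - [[-0.5, 0, -0.1], [0, 0, 0], 0]
    - [[-0.5, 0, -0.1], [0, 0, 0], 0]

```text
time: 6.18
eef_pos: [0.5049, 0.0553, 0.0349]
orientation: [0.151, -3.128, 0.0]
force: [-13.9, 1.8, 1.7]
width: 0.0005
grasp_force: 6.6
```

Request:
send_rows:
  moves:
    - [[-0.7, 0, 0], [0, 0, 0], 0]
    - [[-0.7, 0, 0], [0, 0, 0], 0]
    - [[-0.7, 0, 0], [0, 0, 0], 0]

```text
time: 6.43
eef_pos: [0.5066, 0.0558, 0.0348]
orientation: [0.151, -3.128, -0.0]
force: [-15.0, 4.8, 4.8]
width: 0.0002
grasp_force: 7.4
```

Request:
send_rows:
  moves:
    - [[-0.8, 0, 0], [0, 0, 0], 0]
    - [[-0.8, 0, 0], [0, 0, 0], 0]
    - [[-0.8, 0, 0], [0, 0, 0], 0]

```text
time: 6.68
eef_pos: [0.5088, 0.0562, 0.0348]
orientation: [0.151, -3.127, -0.001]
force: [-16.1, 6.2, 5.3]
width: 0.0006
grasp_force: 7.8
```

Request:
send_rows:
  moves:
    - [[0.2, 0.7, -0.3], [0, 0, 0], 0]
    - [[-0.4, 0.6, -0.2], [0, 0, 0], 0]

```text
time: 6.85
eef_pos: [0.5096, 0.0568, 0.0351]
orientation: [0.152, -3.129, 0.001]
force: [-9.7, -2.7, -4.5]
width: 0.0005
grasp_force: 4.8
```

Request:
send_rows:
  moves:
    - [[-0.6, 0.3, 0], [0, 0, 0], 0]
    - [[-0.6, 0.3, 0], [0, 0, 0], 0]

```text
time: 7.02
eef_pos: [0.5109, 0.0574, 0.035]
orientation: [0.152, -3.129, 0.001]
force: [-10.1, -2.5, -2.9]
width: 0.0007
grasp_force: 5.2
```

Request:
send_rows:
  moves:
    - [[-0.9, 0.25, 0], [0, 0, 0], 0]
    - [[-0.9, 0.25, 0], [0, 0, 0], 0]
    - [[-0.9, 0.25, 0], [0, 0, 0], 0]
    - [[-0.9, 0.25, -0.1], [0, 0, 0], 0]

```text
time: 7.35
eef_pos: [0.5142, 0.0588, 0.0351]
orientation: [0.151, -3.128, 0.001]
force: [-10.7, -0.9, -3.1]
width: 0.0006
grasp_force: 5.4
```

Request:
send_rows:
  moves:
    - [[-0.9, 0.3, 0], [0, 0, 0], 0]
    - [[-0.9, 0.3, 0], [0, 0, 0], 0]
    - [[-0.9, 0.3, 0], [0, 0, 0], 0]
    - [[-0.9, 0.3, -0.1], [0, 0, 0], 0]

```text
time: 7.68
eef_pos: [0.5176, 0.0603, 0.0351]
orientation: [0.151, -3.128, 0.001]
force: [-10.8, -0.7, -4.9]
width: 0.0006
grasp_force: 5.1
```

Request:
send_rows:
  moves:
    - [[-1, 0.3, 0], [0, 0, 0], 0]
    - [[-1, 0.3, 0], [0, 0, 0], 0]
    - [[-1, 0.3, 0], [0, 0, 0], 0]
    - [[-1, 0.3, 0], [0, 0, 0], 0]
    - [[-1, 0.3, 0], [0, 0, 0], 0]

```text
time: 8.1
eef_pos: [0.5225, 0.0623, 0.0351]
orientation: [0.151, -3.128, 0.001]
force: [-10.3, -1.7, -3.5]
width: 0.0006
grasp_force: 5.3
```

Request:
send_rows:
  moves:
    - [[-1, 0.3, 0], [0, 0, 0], 0]
    - [[-1, 0.3, 0], [0, 0, 0], 0]
    - [[-1, 0.3, 0], [0, 0, 0], 0]
    - [[-1, 0.3, 0], [0, 0, 0], 0]

```text
time: 8.43
eef_pos: [0.5264, 0.0639, 0.0351]
orientation: [0.151, -3.128, 0.001]
force: [-10.8, -0.9, -3.9]
width: 0.0006
grasp_force: 5.3
```

Request:
send_rows:
  moves:
    - [[2, 0, 0], [0, 0, 0], 0]
    - [[8, 0, 0], [0, 0, 0], 0]
    - [[15, 0, 0], [0, 0, 0], 0]
    - [[20, 0, 0], [0, 0, 0], 0]
    - [[10, 0, 0], [0, 0, 0], 0]

```text
time: 8.85
eef_pos: [0.4746, 0.0589, 0.0368]
orientation: [0.152, -3.137, 0.0]
force: [-0.5, 0.4, 0.6]
width: 0.0003
grasp_force: 0.0
```

```bash
cat >> h.py <<'E'
U=np.array([.9953,.0967]);V=np.array([-.0967,.9953])
def look(n="top"):
    o,p=fit(n);a,b=edges(o["plate"],"near",-.24,.03,0);edges(o["plate"],"far",-.24,.03,1);edges(o["bar"],"barnear",-.25,.1,0)
    c=cv2.minAreaRect((o["plate"]*1000).astype(np.float32))[0];c=np.array(c)/1000
    th=np.arctan(b);n_=np.array([np.cos(th),-np.sin(th)]);l_=np.array([np.sin(th),np.cos(th)])
    for s in(1,-1):
        y=(c+s*.158*l_)[1]-.08*n_[1];q=np.array([a+b*y,y]);t=q-.010*n_;print("push",s,q.round(4),"TCP at contact",t.round(4),"yaw err deg %.2f"%(-np.degrees(th)-5.55))
        g=sense();A=R.from_rotvec(g["orientation"]).as_matrix();print("  togo tool",(A.T@(np.r_[t,.035]-g["eef_pos"])*1000).round(1))
    return p
E
python3 -c "
from h import *
look();togo([0,0,0])"
```

```text
top plate 3391 ((607.7714233398438, -92.826904296875), (176.47958374023438, 358.72137451171875), 0.5178515911102295)
top bar 1106 ((744.2646484375, -76.47654724121094), (24.195735931396484, 459.4565124511719), 5.8462653160095215)
near x=0.5590+0.1557 y deg 8.85 n 2
far x=0.6928+0.0100 y deg 0.57 n 34
barnear x=0.7270-0.0968 y deg -5.53 n 44
push 1 [0.5708 0.0756] TCP at contact [0.5609 0.0771] yaw err deg -14.40
  togo tool [-89.1   9.8   1.5]
push -1 [ 0.5222 -0.2366] TCP at contact [ 0.5123 -0.2351] yaw err deg -14.40
  togo tool [ -10.5 -296.2    1.7]
t 8.90 pos [0.4731 0.0587 0.0367] F [-1.75  0.1  -0.49] w 0.0005
axes [[-0.995, -0.097, -0.002], [-0.097, 0.995, -0.0], [0.002, -0.0, -1.0]]
togo tool mm [476.5 -12.6  37.8]
```

Request:
send_rows:
  moves:
    - [[3, -30, 0], [0, 0, 0], 0]
    - [[3, -38, 0], [0, 0, 0], 0]
    - [[3, -38, 0], [0, 0, 0], 0]
    - [[0, -38, 0], [0, 0, 0], 0]
    - [[0, -38, 0], [0, 0, 0], 0]

```text
time: 9.32
eef_pos: [0.4862, -0.1249, 0.0374]
orientation: [-0.153, 3.136, -0.001]
force: [0.5, 0.1, -0.0]
width: 0.0006
grasp_force: 0.0
```

Request:
send_rows:
  moves:
    - [[0, -38, 0], [0, 0, 0], 0]
    - [[0, -38, 0], [0, 0, 0], 0]
    - [[0, -38, 0], [0, 0, 0], 0]
    - [[0, -4, 0], [0, 0, 0], 0]
    - [[-5, 0, 0], [0, 0, 0], 0]

```text
time: 9.73
eef_pos: [0.502, -0.2423, 0.0371]
orientation: [-0.147, 3.137, -0.001]
force: [-0.5, 0.2, -0.2]
width: 0.0006
grasp_force: 0.0
```

```bash
python3 -c "
from h import *
togo([.518,-.241,.035])
o,p=fit('scene');edges(o['plate'],'far',-.24,.03,1);edges(o['plate'],'near',-.2,.06,0)"
```

```text
t 9.73 pos [ 0.502  -0.2423  0.0371] F [-0.48  0.19 -0.23] w 0.0006
axes [[-0.996, -0.093, 0.001], [-0.093, 0.996, -0.001], [-0.001, -0.001, -1.0]]
togo tool mm [-16.   -0.2   2.1]
scene plate 2927 ((611.1085205078125, -93.53500366210938), (361.12213134765625, 175.497802734375), 89.89997863769531)
scene bar 949 ((746.206298828125, -77.04031372070312), (25.954275131225586, 458.95263671875), 5.352048873901367)
far x=0.6982+0.0018 y deg 0.10 n 34
near x=0.5394+0.0040 y deg 0.23 n 24
```

Request:
send_rows:
  moves:
    - [[-3, 0, 0], [0, 0, 0], 0]
    - [[-3, 0, 0], [0, 0, 0], 0]
    - [[-2, 0, 0.5], [0, 0, 0], 0]
    - [[-1, 0, 0.5], [0, 0, 0], 0]
    - [[-0.8, 0, 0], [0, 0, 0], 0]

```text
time: 10.2
eef_pos: [0.5116, -0.238, 0.0358]
orientation: [0.154, -3.138, -0.0]
force: [-0.4, 0.6, -0.9]
width: 0.0004
grasp_force: 0.0
```

Request:
send_rows:
  moves:
    - [[-0.7, 0, 0], [0, 0, 0], 0]
    - [[-0.7, 0, 0], [0, 0, 0], 0]
    - [[-0.7, 0, 0], [0, 0, 0], 0]
    - [[-0.7, 0, 0], [0, 0, 0], 0]
    - [[-0.7, 0, 0], [0, 0, 0], 0]

```text
time: 10.62
eef_pos: [0.5149, -0.2386, 0.0359]
orientation: [0.152, -3.138, -0.0]
force: [0.7, 0.0, 0.7]
width: 0.0007
grasp_force: 0.0
```

Request:
send_rows:
  moves:
    - [[-0.7, 0, 0], [0, 0, 0], 0]
    - [[-0.7, 0, 0], [0, 0, 0], 0]
    - [[-0.7, 0, 0], [0, 0, 0], 0]
    - [[-0.7, 0, 0], [0, 0, 0], 0]

```text
time: 10.95
eef_pos: [0.5177, -0.2383, 0.0359]
orientation: [-0.152, 3.138, -0.0]
force: [0.4, -0.7, 0.1]
width: 0.0002
grasp_force: 0.0
```

Request:
send_rows:
  moves:
    - [[-0.7, 0, 0], [0, 0, 0], 0]
    - [[-0.7, 0, 0], [0, 0, 0], 0]
    - [[-0.7, 0, 0], [0, 0, 0], 0]

```text
time: 11.2
eef_pos: [0.5198, -0.2381, 0.0359]
orientation: [-0.152, 3.138, -0.0]
force: [0.0, 1.0, -0.1]
width: 0.0004
grasp_force: 0.0
```

Request:
send_rows:
  moves:
    - [[-0.7, 0, 0], [0, 0, 0], 0]
    - [[-0.7, 0, 0], [0, 0, 0], 0]
    - [[-0.7, 0, -0.1], [0, 0, 0], 0]

```text
time: 11.45
eef_pos: [0.5219, -0.2379, 0.036]
orientation: [-0.152, 3.138, -0.0]
force: [0.1, -0.2, 0.4]
width: 0.0002
grasp_force: 0.0
```

Request:
send_rows:
  moves:
    - [[-0.6, -0.1, -0.2], [0, 0, 0], 0]
    - [[-0.6, -0.1, -0.2], [0, 0, 0], 0]

```text
time: 11.62
eef_pos: [0.5232, -0.238, 0.0364]
orientation: [-0.152, 3.138, -0.0]
force: [0.6, 0.0, 0.0]
width: 0.0004
grasp_force: 0.0
```

Request:
send_rows:
  moves:
    - [[-0.7, 0, 0.2], [0, 0, 0], 0]
    - [[-0.7, 0, 0.2], [0, 0, 0], 0]
    - [[-0.7, 0, 0], [0, 0, 0], 0]

```text
time: 11.87
eef_pos: [0.5252, -0.2378, 0.0359]
orientation: [0.152, -3.138, 0.0]
force: [-0.1, 0.2, -0.4]
width: 0.0007
grasp_force: 0.0
```

Request:
send_rows:
  moves:
    - [[-0.7, 0, 0], [0, 0, 0], 0]
    - [[-0.7, 0, 0], [0, 0, 0], 0]
    - [[-0.7, 0, 0], [0, 0, 0], 0]

```text
time: 12.12
eef_pos: [0.5263, -0.2376, 0.0358]
orientation: [0.152, -3.136, -0.001]
force: [-7.5, -3.1, 3.8]
width: 0.0005
grasp_force: 3.4
```

Request:
send_rows:
  moves:
    - [[-0.5, -0.3, -0.4], [0, 0, 0], 0]
    - [[-0.5, -0.3, -0.4], [0, 0, 0], 0]

```text
time: 12.28
eef_pos: [0.5262, -0.2376, 0.0361]
orientation: [0.152, -3.134, -0.002]
force: [-6.3, 0.0, -2.5]
width: 0.0004
grasp_force: 3.2
```

Request:
send_rows:
  moves:
    - [[-0.5, -0.2, -0.1], [0, 0, 0], 0]
    - [[-0.5, -0.2, -0.1], [0, 0, 0], 0]

```text
time: 12.45
eef_pos: [0.5263, -0.2376, 0.036]
orientation: [0.152, -3.132, -0.004]
force: [-9.8, -0.2, 1.0]
width: 0.0005
grasp_force: 5.0
```

Request:
send_rows:
  moves:
    - [[-0.6, -0.2, -0.3], [0, 0, 0], 0]
    - [[-0.6, -0.2, -0.2], [0, 0, 0], 0]

```text
time: 12.62
eef_pos: [0.5264, -0.2376, 0.0361]
orientation: [0.152, -3.13, -0.005]
force: [-12.2, -1.4, 0.6]
width: 0.0007
grasp_force: 6.4
```

Request:
send_rows:
  moves:
    - [[-0.6, -0.2, -0.2], [0, 0, 0], 0]
    - [[-0.6, -0.2, -0.1], [0, 0, 0], 0]

```text
time: 12.78
eef_pos: [0.5274, -0.2378, 0.0361]
orientation: [0.152, -3.13, -0.005]
force: [-11.7, -2.2, -3.5]
width: 0.0004
grasp_force: 5.6
```

Request:
send_rows:
  moves:
    - [[-1, -0.35, 0], [0, 0, 0], 0]
    - [[-1, -0.35, 0], [0, 0, 0], 0]
    - [[-1, -0.35, 0], [0, 0, 0], 0]
    - [[-1, -0.35, 0], [0, 0, 0], 0]

```text
time: 13.12
eef_pos: [0.5315, -0.2389, 0.0361]
orientation: [0.152, -3.13, -0.005]
force: [-12.6, -3.0, -2.9]
width: 0.0004
grasp_force: 5.8
```

Request:
send_rows:
  moves:
    - [[-1, -0.3, 0], [0, 0, 0], 0]
    - [[-1, -0.3, 0], [0, 0, 0], 0]
    - [[-1, -0.3, 0], [0, 0, 0], 0]
    - [[-1, -0.3, 0], [0, 0, 0], 0]

```text
time: 13.45
eef_pos: [0.5357, -0.2399, 0.0361]
orientation: [0.152, -3.13, -0.004]
force: [-12.4, -2.1, -1.8]
width: 0.0002
grasp_force: 5.9
```

Request:
send_rows:
  moves:
    - [[-1.2, -0.4, 0], [0, 0, 0], 0]
    - [[-1.3, -0.4, 0], [0, 0, 0], 0]
    - [[-1.3, -0.4, 0], [0, 0, 0], 0]
    - [[-1.3, -0.4, 0], [0, 0, 0], 0]
    - [[-1.3, -0.4, 0], [0, 0, 0], 0]

```text
time: 13.87
eef_pos: [0.5422, -0.2414, 0.0361]
orientation: [0.152, -3.13, -0.004]
force: [-11.1, -2.3, -2.2]
width: 0.0003
grasp_force: 5.9
```

Request:
send_rows:
  moves:
    - [[-1.3, -0.4, 0], [0, 0, 0], 0]
    - [[-1.3, -0.4, 0], [0, 0, 0], 0]
    - [[-1.3, -0.4, 0], [0, 0, 0], 0]
    - [[-1.3, -0.4, 0], [0, 0, 0], 0]
    - [[-1.3, -0.4, 0], [0, 0, 0], 0]

```text
time: 14.28
eef_pos: [0.5488, -0.2427, 0.0361]
orientation: [0.152, -3.129, -0.004]
force: [-11.2, -3.5, -1.8]
width: 0.0
grasp_force: 6.1
```

Request:
send_rows:
  moves:
    - [[-1.3, -0.3, 0], [0, 0, 0], 0]
    - [[-1.3, -0.3, 0], [0, 0, 0], 0]
    - [[-1.3, -0.3, 0], [0, 0, 0], 0]
    - [[-1.3, -0.3, 0], [0, 0, 0], 0]
    - [[-1.3, -0.3, 0], [0, 0, 0], 0]

```text
time: 14.7
eef_pos: [0.5552, -0.2437, 0.0361]
orientation: [0.153, -3.129, -0.004]
force: [-13.2, -3.0, -0.6]
width: 0.0006
grasp_force: 6.8
```

```bash
cat >> h.py <<'E'
def gap(n="top"):
    o,p=fit(n);f=edges(o["plate"],"far",-.24,.03,1);b=edges(o["bar"],"bar",-.25,.1,0)
    print("swing %.2f"%(-np.degrees(np.arctan(f[1])-np.arctan(b[1]))),"gap mm L(y=.06) %.1f R(y=-.26) %.1f"%tuple(1000*(b[0]-f[0]+(b[1]-f[1])*y) for y in(.06,-.26)));print("lateral plate-bay mm",[1000*(cv2.minAreaRect(o["plate"].astype(np.float32))[0]-np.array(cv2.minAreaRect(o["bar"].astype(np.float32))[0]))@V]);return p
E
python3 -c "
from h import *
gap();togo([0,0,0])"
```

```text
top plate 3204 ((618.0122680664062, -90.32136535644531), (174.97506713867188, 359.3975524902344), 6.440667629241943)
top bar 1122 ((744.336669921875, -76.03904724121094), (22.142873764038086, 459.6678466796875), 5.530702114105225)
far x=0.6935-0.1156 y deg -6.59 n 34
bar x=0.7270-0.0968 y deg -5.53 n 44
swing 1.06 gap mm L(y=.06) 34.6 R(y=-.26) 28.6
lateral plate-bay mm [np.float64(-1.9996296614408489)]
t 14.75 pos [ 0.5556 -0.2438  0.0361] F [-12.4   -2.86  -1.37] w 0.0002
axes [[-0.995, -0.097, -0.009], [-0.097, 0.995, 0.002], [0.008, 0.003, -1.0]]
togo tool mm [528.8 296.7  41.3]
```

Request:
send_rows:
  moves:
    - [[-1.3, -0.35, 0], [0, 0, 0], 0]
    - [[-1.3, -0.35, 0], [0, 0, 0], 0]
    - [[-1.3, -0.35, 0], [0, 0, 0], 0]
    - [[-1.3, -0.35, 0], [0, 0, 0], 0]
    - [[-1.3, -0.35, 0], [0, 0, 0], 0]

```text
time: 15.17
eef_pos: [0.5618, -0.2448, 0.0361]
orientation: [0.153, -3.129, -0.004]
force: [-13.9, -2.9, -0.4]
width: 0.0
grasp_force: 6.8
```

Request:
send_rows:
  moves:
    - [[-1.3, -0.3, 0], [0, 0, 0], 0]
    - [[-1.3, -0.3, 0], [0, 0, 0], 0]
    - [[-1.3, -0.3, 0], [0, 0, 0], 0]
    - [[-1.3, -0.3, 0], [0, 0, 0], 0]
    - [[-1.3, -0.3, 0], [0, 0, 0], 0]

```text
time: 15.58
eef_pos: [0.5685, -0.2458, 0.0361]
orientation: [0.153, -3.129, -0.004]
force: [-14.0, -3.5, -0.6]
width: 0.0009
grasp_force: 6.8
```

Request:
send_rows:
  moves:
    - [[-1.3, -0.3, 0], [0, 0, 0], 0]
    - [[-1.3, -0.3, 0], [0, 0, 0], 0]
    - [[-1.3, -0.3, 0], [0, 0, 0], 0]
    - [[-1.3, -0.3, 0], [0, 0, 0], 0]
    - [[-1.3, -0.3, 0], [0, 0, 0], 0]

```text
time: 16.0
eef_pos: [0.5751, -0.2467, 0.0361]
orientation: [0.153, -3.129, -0.004]
force: [-12.6, -3.8, 0.4]
width: -0.0001
grasp_force: 6.7
```

```bash
python3 -c "
from h import *
gap();togo([0,0,0])"
```

```text
top plate 3247 ((625.7987060546875, -89.30657958984375), (174.3585205078125, 359.9403991699219), 11.38485050201416)
top bar 1095 ((744.1092529296875, -76.19966125488281), (23.156742095947266, 459.1142272949219), 5.644011974334717)
far x=0.6953-0.2036 y deg -11.51 n 34
bar x=0.7268-0.1010 y deg -5.77 n 43
swing 5.74 gap mm L(y=.06) 37.7 R(y=-.26) 4.8
lateral plate-bay mm [np.float64(-1.6047131240367891)]
t 16.05 pos [ 0.5755 -0.2467  0.0362] F [-12.68  -2.38  -1.78] w 0.0006
axes [[-0.995, -0.098, -0.008], [-0.098, 0.995, 0.002], [0.008, 0.003, -1.0]]
togo tool mm [548.4 301.6  41.5]
```

Request:
send_rows:
  moves:
    - [[2, 0, 0], [0, 0, 0], 0]
    - [[8, 0, 0], [0, 0, 0], 0]
    - [[20, 0, 0], [0, 0, 0], 0]
    - [[25, 0, 0], [0, 0, 0], 0]
    - [[10, 30, 0], [0, 0, 0], 0]

```text
time: 16.47
eef_pos: [0.5109, -0.2267, 0.038]
orientation: [-0.149, 3.137, -0.003]
force: [-0.5, 1.2, -0.0]
width: 0.0005
grasp_force: 0.0
```

Request:
send_rows:
  moves:
    - [[0, 38, 0], [0, 0, 0], 0]
    - [[0, 38, 0], [0, 0, 0], 0]
    - [[0, 38, 0], [0, 0, 0], 0]
    - [[0, 38, 0], [0, 0, 0], 0]
    - [[0, 38, 0], [0, 0, 0], 0]

```text
time: 16.88
eef_pos: [0.4936, -0.033, 0.0382]
orientation: [-0.151, 3.136, -0.0]
force: [1.3, -0.7, -0.4]
width: 0.0002
grasp_force: 0.0
```

Request:
send_rows:
  moves:
    - [[0, 38, 0], [0, 0, 0], 0]
    - [[0, 36, 0], [0, 0, 0], 0]
    - [[-3, 0, 0], [0, 0, 0], 0]
    - [[-3, 0, 0], [0, 0, 0], 0]
    - [[-2, 0, 0], [0, 0, 0], 0]

```text
time: 17.3
eef_pos: [0.4953, 0.0399, 0.0381]
orientation: [-0.154, 3.136, -0.0]
force: [0.1, 0.4, 0.9]
width: 0.0006
grasp_force: 0.0
```

```bash
python3 -c "
from h import *
togo([.512,.041,.0355])
gap('scene')"
```

```text
t 17.30 pos [0.4953 0.0399 0.0381] F [0.07 0.41 0.88] w 0.0006
axes [[-0.995, -0.098, 0.001], [-0.098, 0.995, 0.0], [-0.001, -0.0, -1.0]]
togo tool mm [-16.7  -0.5   2.6]
scene plate 2943 ((628.4407958984375, -90.98060607910156), (177.42384338378906, 361.76025390625), 11.578899383544922)
scene bar 954 ((748.6201782226562, -78.06796264648438), (22.560056686401367, 458.2418212890625), 5.828436374664307)
far x=0.6996-0.2072 y deg -11.71 n 34
bar x=0.7319-0.0947 y deg -5.41 n 44
swing 6.30 gap mm L(y=.06) 39.1 R(y=-.26) 3.1
lateral plate-bay mm [np.float64(-1.230612857639789)]
```

Request:
send_rows:
  moves:
    - [[-4, 0, 0.7], [0, 0, 0], 0]
    - [[-4, 0, 0.8], [0, 0, 0], 0]
    - [[-3, 0, 0.5], [0, 0, 0], 0]
    - [[-1.5, 0, 0], [0, 0, 0], 0]
    - [[-0.8, 0, 0], [0, 0, 0], 0]

```text
time: 17.77
eef_pos: [0.5082, 0.0407, 0.0357]
orientation: [-0.151, 3.138, -0.0]
force: [-0.5, 0.6, -0.5]
width: 0.0007
grasp_force: 0.0
```

Request:
send_rows:
  moves:
    - [[-0.8, 0, 0], [0, 0, 0], 0]
    - [[-0.8, 0, 0], [0, 0, 0], 0]
    - [[-0.8, 0, 0], [0, 0, 0], 0]
    - [[-0.8, 0, 0], [0, 0, 0], 0]

```text
time: 18.1
eef_pos: [0.5109, 0.0415, 0.0358]
orientation: [0.152, -3.138, 0.0]
force: [0.5, 0.1, -0.7]
width: 0.0009
grasp_force: 0.0
```

Request:
send_rows:
  moves:
    - [[-0.8, 0, 0], [0, 0, 0], 0]
    - [[-0.8, 0, 0], [0, 0, 0], 0]
    - [[-0.8, 0, 0], [0, 0, 0], 0]

```text
time: 18.35
eef_pos: [0.5134, 0.0418, 0.0358]
orientation: [-0.152, 3.138, 0.0]
force: [-0.8, 0.2, 0.4]
width: 0.0004
grasp_force: 0.0
```

Request:
send_rows:
  moves:
    - [[-0.7, 0, 0], [0, 0, 0], 0]
    - [[-0.7, 0, 0], [0, 0, 0], 0]

```text
time: 18.52
eef_pos: [0.5148, 0.0419, 0.0358]
orientation: [-0.152, 3.138, -0.0]
force: [0.0, 0.2, -0.2]
width: 0.0006
grasp_force: 0.0
```

Request:
send_rows:
  moves:
    - [[-0.7, 0, 0], [0, 0, 0], 0]
    - [[-0.7, 0, 0], [0, 0, 0], 0]
    - [[-0.7, 0, 0], [0, 0, 0], 0]

```text
time: 18.77
eef_pos: [0.516, 0.042, 0.0356]
orientation: [0.152, -3.136, 0.0]
force: [-4.4, 0.4, 3.5]
width: 0.0004
grasp_force: 2.3
```

Request:
send_rows:
  moves:
    - [[-0.7, 0, 0], [0, 0, 0], 0]
    - [[-0.7, 0, 0], [0, 0, 0], 0]
    - [[-0.7, 0, 0], [0, 0, 0], 0]

```text
time: 19.02
eef_pos: [0.5161, 0.042, 0.0353]
orientation: [0.153, -3.132, 0.0]
force: [-9.9, -2.0, 5.6]
width: 0.0006
grasp_force: 5.4
```

Request:
send_rows:
  moves:
    - [[-0.7, 0, 0], [0, 0, 0], 0]
    - [[-0.7, 0, 0], [0, 0, 0], 0]

```text
time: 19.18
eef_pos: [0.5162, 0.042, 0.0351]
orientation: [0.152, -3.13, 0.001]
force: [-14.1, -2.9, 9.4]
width: 0.0002
grasp_force: 7.4
```

Request:
send_rows:
  moves:
    - [[0.2, 0.1, -0.7], [0, 0, 0], 0]
    - [[0, 0.1, -0.6], [0, 0, 0], 0]

```text
time: 19.35
eef_pos: [0.5161, 0.042, 0.0358]
orientation: [0.153, -3.13, 0.001]
force: [-7.9, -2.6, -3.8]
width: 0.0005
grasp_force: 4.2
```

Request:
send_rows:
  moves:
    - [[-0.6, 0.2, -0.1], [0, 0, 0], 0]
    - [[-0.6, 0.2, -0.1], [0, 0, 0], 0]

```text
time: 19.52
eef_pos: [0.5168, 0.0425, 0.0358]
orientation: [0.152, -3.129, 0.001]
force: [-9.9, -2.3, -3.0]
width: 0.0004
grasp_force: 5.0
```

Request:
send_rows:
  moves:
    - [[-1, 0.3, 0], [0, 0, 0], 0]
    - [[-1.2, 0.3, 0], [0, 0, 0], 0]
    - [[-1.3, 0.3, 0], [0, 0, 0], 0]
    - [[-1.3, 0.3, 0], [0, 0, 0], 0]
    - [[-1.3, 0.3, 0], [0, 0, 0], 0]

```text
time: 19.93
eef_pos: [0.522, 0.0449, 0.0357]
orientation: [0.152, -3.128, 0.0]
force: [-12.4, 0.9, 0.1]
width: 0.0005
grasp_force: 6.1
```

Request:
send_rows:
  moves:
    - [[-1.3, 0.35, 0], [0, 0, 0], 0]
    - [[-1.3, 0.35, 0], [0, 0, 0], 0]
    - [[-1.3, 0.35, 0], [0, 0, 0], 0]
    - [[-1.3, 0.35, 0], [0, 0, 0], 0]
    - [[-1.3, 0.35, 0], [0, 0, 0], 0]

```text
time: 20.35
eef_pos: [0.5282, 0.0475, 0.0357]
orientation: [0.152, -3.128, 0.0]
force: [-12.6, 2.5, 0.3]
width: 0.0
grasp_force: 6.2
```

Request:
send_rows:
  moves:
    - [[-1.3, 0.35, 0], [0, 0, 0], 0]
    - [[-1.3, 0.35, 0], [0, 0, 0], 0]
    - [[-1.3, 0.35, 0], [0, 0, 0], 0]
    - [[-1.3, 0.35, 0], [0, 0, 0], 0]
    - [[-1.3, 0.35, 0], [0, 0, 0], 0]

```text
time: 20.77
eef_pos: [0.5346, 0.0499, 0.0357]
orientation: [0.152, -3.128, -0.0]
force: [-12.5, 1.4, 1.1]
width: 0.0006
grasp_force: 6.2
```

Request:
send_rows:
  moves:
    - [[-1.3, 0.35, 0], [0, 0, 0], 0]
    - [[-1.3, 0.35, 0], [0, 0, 0], 0]
    - [[-1.3, 0.35, 0], [0, 0, 0], 0]
    - [[-1.3, 0.35, 0], [0, 0, 0], 0]
    - [[-1.3, 0.35, 0], [0, 0, 0], 0]

```text
time: 21.18
eef_pos: [0.5409, 0.0521, 0.0357]
orientation: [0.152, -3.128, 0.0]
force: [-13.1, 0.4, 1.6]
width: 0.0002
grasp_force: 6.5
```

```bash
python3 -c "
from h import *
gap();gap('scene')"
```

```text
top plate 2950 ((639.1092529296875, -89.26875305175781), (167.50572204589844, 359.97015380859375), 5.8055219650268555)
top bar 1110 ((744.1758422851562, -75.9124755859375), (24.182403564453125, 459.0852355957031), 5.17581033706665)
far x=0.7125-0.0974 y deg -5.56 n 34
bar x=0.7269-0.0974 y deg -5.56 n 44
swing -0.00 gap mm L(y=.06) 14.4 R(y=-.26) 14.5
lateral plate-bay mm [np.float64(-3.1333644688129434)]
scene plate 2928 ((639.865966796875, -90.39018249511719), (173.22398376464844, 361.86199951171875), 5.551351070404053)
scene bar 960 ((746.0137939453125, -76.85598754882812), (27.42545509338379, 460.94183349609375), 5.872557163238525)
far x=0.7175-0.0972 y deg -5.55 n 34
bar x=0.7319-0.0949 y deg -5.42 n 44
swing 0.13 gap mm L(y=.06) 14.5 R(y=-.26) 13.8
lateral plate-bay mm [np.float64(-3.206109197437763)]
```

Request:
send_rows:
  moves:
    - [[-1.3, 0.35, -0.1], [0, 0, 0], 0]
    - [[-1.3, 0.35, -0.1], [0, 0, 0], 0]
    - [[-1.3, 0.35, -0.1], [0, 0, 0], 0]
    - [[-1.3, 0.35, 0], [0, 0, 0], 0]
    - [[-1.3, 0.35, 0], [0, 0, 0], 0]

```text
time: 21.7
eef_pos: [0.5469, 0.0544, 0.0357]
orientation: [0.151, -3.127, 0.0]
force: [-12.7, -0.0, -0.1]
width: 0.0002
grasp_force: 6.3
```

Request:
send_rows:
  moves:
    - [[-1, 0.3, 0], [0, 0, 0], 0]
    - [[-0.8, 0.2, 0], [0, 0, 0], 0]
    - [[-0.6, 0.2, 0], [0, 0, 0], 0]

```text
time: 21.95
eef_pos: [0.5494, 0.0553, 0.0357]
orientation: [0.151, -3.128, 0.0]
force: [-12.9, 0.7, -1.1]
width: 0.0003
grasp_force: 6.2
```

Request:
send_rows:
  moves:
    - [[-0.5, 0.15, 0], [0, 0, 0], 0]
    - [[-0.5, 0.15, 0], [0, 0, 0], 0]

```text
time: 22.12
eef_pos: [0.5503, 0.0557, 0.0357]
orientation: [0.151, -3.127, 0.0]
force: [-12.1, -0.1, -0.0]
width: 0.0004
grasp_force: 6.2
```

Request:
send_rows:
  moves:
    - [[-0.5, 0.15, 0], [0, 0, 0], 0]
    - [[-0.5, 0.15, 0], [0, 0, 0], 0]
    - [[-0.5, 0.15, 0], [0, 0, 0], 0]

```text
time: 22.37
eef_pos: [0.5518, 0.0563, 0.0357]
orientation: [0.151, -3.128, 0.0]
force: [-11.4, 0.7, -1.5]
width: 0.0003
grasp_force: 6.1
```

Request:
send_rows:
  moves:
    - [[2, 0, 0], [0, 0, 0], 0]
    - [[8, 0, 0], [0, 0, 0], 0]
    - [[20, 0, 0], [0, 0, 0], 0]
    - [[15, 0, 0], [0, 0, 0], 0]

```text
time: 22.7
eef_pos: [0.5118, 0.0522, 0.0376]
orientation: [-0.152, 3.137, 0.0]
force: [-0.3, -0.3, -0.9]
width: 0.0005
grasp_force: 0.0
```

```bash
python3 -c "
from h import *
togo([0,0,0]);gap()"
```

```text
t 22.70 pos [0.5118 0.0522 0.0376] F [-0.31 -0.31 -0.87] w 0.0005
axes [[-0.995, -0.097, 0.001], [-0.097, 0.995, 0.0], [-0.001, -0.0, -1.0]]
togo tool mm [514.5  -2.4  37.1]
top plate 3196 ((642.5496826171875, -88.99429321289062), (168.83001708984375, 360.217041015625), 2.965552806854248)
top bar 1013 ((744.3357543945312, -75.74977111816406), (22.12151527404785, 458.9047546386719), 5.495825290679932)
far x=0.7205-0.0505 y deg -2.89 n 34
bar x=0.7308-0.0729 y deg -4.17 n 43
swing -1.28 gap mm L(y=.06) 9.0 R(y=-.26) 16.2
lateral plate-bay mm [np.float64(-3.33954685330391)]
```

Request:
send_rows:
  moves:
    - [[3, -30, 0], [0, 0, 0], 0]
    - [[0, -38, 0], [0, 0, 0], 0]
    - [[0, -38, 0], [0, 0, 0], 0]
    - [[0, -38, 0], [0, 0, 0], 0]
    - [[0, -38, 0], [0, 0, 0], 0]

```text
time: 23.17
eef_pos: [0.528, -0.1312, 0.0381]
orientation: [-0.153, 3.136, -0.001]
force: [0.1, 0.4, -0.1]
width: 0.0005
grasp_force: 0.0
```

Request:
send_rows:
  moves:
    - [[0, -38, 0], [0, 0, 0], 0]
    - [[0, -38, 0], [0, 0, 0], 0]
    - [[0, -36, 0], [0, 0, 0], 0]
    - [[-2, 0, 0.8], [0, 0, 0], 0]
    - [[-4, 0, 0.8], [0, 0, 0], 0]

```text
time: 23.58
eef_pos: [0.5443, -0.2423, 0.0362]
orientation: [-0.147, 3.137, -0.001]
force: [-0.4, 0.4, -1.0]
width: 0.0004
grasp_force: 0.0
```

Request:
send_rows:
  moves:
    - [[-4, 0, 0], [0, 0, 0], 0]
    - [[-4, 0, 0], [0, 0, 0], 0]
    - [[-3, 0, 0], [0, 0, 0], 0]
    - [[-2, 0, 0], [0, 0, 0], 0]
    - [[-1, 0, 0], [0, 0, 0], 0]

```text
time: 24.0
eef_pos: [0.5583, -0.2378, 0.0361]
orientation: [-0.155, 3.138, -0.0]
force: [-0.6, -0.3, -0.2]
width: 0.0005
grasp_force: 0.0
```

Request:
send_rows:
  moves:
    - [[-0.8, 0, 0], [0, 0, 0], 0]
    - [[-0.8, 0, 0], [0, 0, 0], 0]
    - [[-0.8, 0, 0], [0, 0, 0], 0]

```text
time: 24.25
eef_pos: [0.5601, -0.2383, 0.036]
orientation: [0.153, -3.138, -0.0]
force: [0.9, 0.0, -0.0]
width: 0.0009
grasp_force: 0.0
```

Request:
send_rows:
  moves:
    - [[-0.8, 0, 0], [0, 0, 0], 0]
    - [[-0.8, 0, 0], [0, 0, 0], 0]
    - [[-0.8, 0, 0], [0, 0, 0], 0]

```text
time: 24.5
eef_pos: [0.5625, -0.2383, 0.036]
orientation: [0.152, -3.138, -0.0]
force: [-0.6, 0.5, -0.2]
width: 0.0004
grasp_force: 0.0
```

Request:
send_rows:
  moves:
    - [[-0.8, 0, 0], [0, 0, 0], 0]
    - [[-0.8, 0, 0], [0, 0, 0], 0]
    - [[-0.8, 0, 0], [0, 0, 0], 0]

```text
time: 24.75
eef_pos: [0.5649, -0.2381, 0.036]
orientation: [-0.152, 3.138, 0.0]
force: [-0.2, -0.5, 0.2]
width: 0.0003
grasp_force: 0.0
```

Request:
send_rows:
  moves:
    - [[-0.7, 0, -0.1], [0, 0, 0], 0]
    - [[-0.7, 0, -0.1], [0, 0, 0], 0]
    - [[-0.7, 0, -0.1], [0, 0, 0], 0]

```text
time: 25.0
eef_pos: [0.5666, -0.2378, 0.0362]
orientation: [0.152, -3.137, -0.0]
force: [-3.6, -1.8, -0.4]
width: 0.0001
grasp_force: 1.7
```

Request:
send_rows:
  moves:
    - [[-0.7, -0.2, -0.2], [0, 0, 0], 0]
    - [[-0.7, -0.2, -0.2], [0, 0, 0], 0]

```text
time: 25.17
eef_pos: [0.5666, -0.2378, 0.0362]
orientation: [0.152, -3.134, -0.002]
force: [-7.8, -0.9, 1.4]
width: 0.0005
grasp_force: 4.0
```

Request:
send_rows:
  moves:
    - [[-0.6, -0.2, -0.2], [0, 0, 0], 0]
    - [[-0.6, -0.2, -0.2], [0, 0, 0], 0]

```text
time: 25.33
eef_pos: [0.5667, -0.2378, 0.0362]
orientation: [0.152, -3.132, -0.003]
force: [-10.4, -0.1, 2.2]
width: 0.0003
grasp_force: 5.4
```

Request:
send_rows:
  moves:
    - [[-0.6, -0.2, -0.2], [0, 0, 0], 0]
    - [[-0.6, -0.2, -0.2], [0, 0, 0], 0]

```text
time: 25.5
eef_pos: [0.5668, -0.2378, 0.0363]
orientation: [0.152, -3.13, -0.004]
force: [-12.5, -0.8, 1.2]
width: 0.0007
grasp_force: 6.5
```

Request:
send_rows:
  moves:
    - [[-0.7, -0.3, -0.1], [0, 0, 0], 0]
    - [[-1, -0.3, 0], [0, 0, 0], 0]
    - [[-1.2, -0.35, 0], [0, 0, 0], 0]
    - [[-1.2, -0.35, 0], [0, 0, 0], 0]
    - [[-1.2, -0.35, 0], [0, 0, 0], 0]

```text
time: 25.92
eef_pos: [0.5722, -0.2392, 0.0363]
orientation: [0.152, -3.13, -0.004]
force: [-12.3, -2.1, 1.2]
width: 0.0003
grasp_force: 6.4
```

Request:
send_rows:
  moves:
    - [[-1.2, -0.35, 0], [0, 0, 0], 0]
    - [[-1.2, -0.35, 0], [0, 0, 0], 0]
    - [[-1.2, -0.35, 0], [0, 0, 0], 0]
    - [[-1.2, -0.35, 0], [0, 0, 0], 0]
    - [[-1.2, -0.35, 0], [0, 0, 0], 0]

```text
time: 26.33
eef_pos: [0.5782, -0.2404, 0.0363]
orientation: [0.152, -3.13, -0.004]
force: [-12.5, -0.8, 2.6]
width: 0.0007
grasp_force: 6.8
```

```bash
cat >> h.py <<'E'
def gap2():
    for n,a,b in(("top",.7269,-.0970),("scene",.7320,-.0950)):
        o,p=fit(n);f=edges(o["plate"],"far",-.24,.03,1);print(n,"gap L(.095) %.1f R(-.265) %.1f"%tuple(1000*(a-f[0]+(b-f[1])*y) for y in(.095,-.265)))
    return p
E
python3 -c "
from h import *
gap2()"
```

```text
top plate 3114 ((641.7752075195312, -88.77517700195312), (178.49693298339844, 359.46246337890625), 5.559892177581787)
top bar 904 ((744.4463500976562, -75.51068115234375), (23.781747817993164, 458.0621643066406), 5.988907814025879)
far x=0.7209-0.0969 y deg -5.53 n 34
top gap L(.095) 6.0 R(-.265) 6.0
scene plate 2897 ((647.2445678710938, -90.14215087890625), (175.05838012695312, 361.45709228515625), 5.7771172523498535)
scene bar 956 ((745.532470703125, -77.55332946777344), (26.88827133178711, 460.0946960449219), 5.398058891296387)
far x=0.7256-0.1009 y deg -5.76 n 34
scene gap L(.095) 6.9 R(-.265) 4.8
```

Request:
send_rows:
  moves:
    - [[-0.9, -0.25, -0.1], [0, 0, 0], 0]
    - [[-0.9, -0.25, -0.1], [0, 0, 0], 0]
    - [[-0.8, -0.2, -0.1], [0, 0, 0], 0]
    - [[-0.6, -0.2, 0], [0, 0, 0], 0]

```text
time: 26.77
eef_pos: [0.5812, -0.241, 0.0363]
orientation: [0.153, -3.129, -0.004]
force: [-13.0, -3.2, 1.0]
width: 0.0005
grasp_force: 6.8
```

Request:
send_rows:
  moves:
    - [[-0.5, -0.15, 0], [0, 0, 0], 0]
    - [[-0.5, -0.15, 0], [0, 0, 0], 0]

```text
time: 26.93
eef_pos: [0.5822, -0.2412, 0.0363]
orientation: [0.153, -3.129, -0.004]
force: [-13.4, -2.6, 1.3]
width: 0.0009
grasp_force: 6.8
```

Request:
send_rows:
  moves:
    - [[-0.5, -0.15, 0], [0, 0, 0], 0]
    - [[-0.5, -0.15, 0], [0, 0, 0], 0]

```text
time: 27.1
eef_pos: [0.5823, -0.2412, 0.0363]
orientation: [0.153, -3.127, -0.005]
force: [-17.7, -1.9, 5.0]
width: 0.0006
grasp_force: 9.2
```

Request:
send_rows:
  moves:
    - [[3, 0, 0], [0, 0, 0], 0]
    - [[10, 0, 0], [0, 0, 0], 0]
    - [[20, 0, 0], [0, 0, 0], 0]
    - [[14, 0, 0], [0, 0, 0], 0]

```text
time: 27.43
eef_pos: [0.54, -0.2465, 0.0379]
orientation: [-0.153, 3.137, -0.0]
force: [-0.2, 0.9, 1.0]
width: 0.0008
grasp_force: 0.0
```

Request:
send_rows:
  moves:
    - [[0, 30, 0], [0, 0, 0], 0]
    - [[0, 38, 0], [0, 0, 0], 0]
    - [[0, 38, 0], [0, 0, 0], 0]
    - [[0, 38, 0], [0, 0, 0], 0]
    - [[0, 38, 0], [0, 0, 0], 0]

```text
time: 27.85
eef_pos: [0.5232, -0.0641, 0.0383]
orientation: [-0.151, 3.136, -0.0]
force: [-0.1, 0.8, 0.0]
width: 0.0006
grasp_force: 0.0
```

Request:
send_rows:
  moves:
    - [[0, 38, 0], [0, 0, 0], 0]
    - [[0, 38, 0], [0, 0, 0], 0]
    - [[0, 38, 0], [0, 0, 0], 0]
    - [[0, 7, 0], [0, 0, 0], 0]
    - [[-2, 0, 0], [0, 0, 0], 0]

```text
time: 28.27
eef_pos: [0.5133, 0.0572, 0.0382]
orientation: [-0.158, 3.137, 0.0]
force: [0.5, -0.3, -0.3]
width: 0.0005
grasp_force: 0.0
```

```bash
python3 -c "
from h import *
gap2();togo([.547,.062,.036])"
```

```text
top plate 3187 ((645.22802734375, -88.69439697265625), (174.6287384033203, 359.8638610839844), 6.695647239685059)
top bar 864 ((744.1826782226562, -75.10688781738281), (28.534833908081055, 457.3310546875), 6.587829113006592)
far x=0.7207-0.1172 y deg -6.68 n 34
top gap L(.095) 8.1 R(-.265) 0.9
scene plate 2950 ((648.84423828125, -89.78532409667969), (174.75540161132812, 362.0128173828125), 6.53936767578125)
scene bar 1022 ((721.0734252929688, -79.26933288574219), (76.2322006225586, 460.869140625), 5.3968305587768555)
far x=0.7258-0.1166 y deg -6.65 n 34
scene gap L(.095) 8.2 R(-.265) 0.4
t 28.37 pos [0.5143 0.0549 0.0381] F [-0.45 -0.99  0.19] w 0.0005
axes [[-0.995, -0.098, 0.001], [-0.098, 0.995, -0.0], [-0.001, -0.0, -1.0]]
togo tool mm [-33.2   3.9   2.2]
```

Request:
send_rows:
  moves:
    - [[-4, 2, 0.8], [0, 0, 0], 0]
    - [[-6, 2, 0.8], [0, 0, 0], 0]
    - [[-6, 0, 0], [0, 0, 0], 0]
    - [[-4, 0, 0], [0, 0, 0], 0]
    - [[-2, 0, 0], [0, 0, 0], 0]

```text
time: 28.78
eef_pos: [0.5363, 0.0609, 0.0363]
orientation: [-0.151, 3.137, 0.0]
force: [0.1, 0.9, 0.0]
width: 0.0001
grasp_force: 0.0
```

Request:
send_rows:
  moves:
    - [[-1, 0, 0], [0, 0, 0], 0]
    - [[-0.8, 0, 0], [0, 0, 0], 0]
    - [[-0.8, 0, 0], [0, 0, 0], 0]
    - [[-0.8, 0, 0], [0, 0, 0], 0]

```text
time: 29.12
eef_pos: [0.5384, 0.0617, 0.0363]
orientation: [0.152, -3.138, 0.0]
force: [0.3, 0.1, 0.1]
width: 0.0004
grasp_force: 0.0
```

Request:
send_rows:
  moves:
    - [[-0.8, 0, 0], [0, 0, 0], 0]
    - [[-0.8, 0, 0], [0, 0, 0], 0]
    - [[-0.8, 0, 0], [0, 0, 0], 0]

```text
time: 29.37
eef_pos: [0.5409, 0.062, 0.0363]
orientation: [0.152, -3.138, 0.0]
force: [0.3, 0.9, 0.3]
width: 0.0004
grasp_force: 0.0
```

Request:
send_rows:
  moves:
    - [[-0.8, 0, 0], [0, 0, 0], 0]
    - [[-0.8, 0, 0], [0, 0, 0], 0]
    - [[-0.8, 0, 0], [0, 0, 0], 0]

```text
time: 29.62
eef_pos: [0.5434, 0.0622, 0.0363]
orientation: [-0.152, 3.138, -0.0]
force: [-0.7, -0.0, 0.0]
width: 0.0005
grasp_force: 0.0
```

Request:
send_rows:
  moves:
    - [[-0.7, 0, -0.1], [0, 0, 0], 0]
    - [[-0.7, 0, -0.1], [0, 0, 0], 0]
    - [[-0.7, 0, -0.1], [0, 0, 0], 0]

```text
time: 29.87
eef_pos: [0.5455, 0.0624, 0.0366]
orientation: [0.152, -3.138, -0.0]
force: [-0.0, -0.0, 0.5]
width: 0.0005
grasp_force: 0.0
```

Request:
send_rows:
  moves:
    - [[-0.6, 0.1, -0.2], [0, 0, 0], 0]
    - [[-0.6, 0.1, -0.2], [0, 0, 0], 0]

```text
time: 30.03
eef_pos: [0.5466, 0.0627, 0.037]
orientation: [0.152, -3.138, 0.0]
force: [-1.0, -0.3, 0.5]
width: 0.0005
grasp_force: 0.0
```

Request:
send_rows:
  moves:
    - [[-0.6, 0, 0.1], [0, 0, 0], 0]
    - [[-0.6, 0, 0], [0, 0, 0], 0]

```text
time: 30.2
eef_pos: [0.547, 0.0627, 0.0368]
orientation: [0.152, -3.136, 0.0]
force: [-3.8, -0.0, 1.8]
width: 0.0003
grasp_force: 2.0
```

Request:
send_rows:
  moves:
    - [[-0.6, 0, -0.2], [0, 0, 0], 0]
    - [[-0.6, 0, -0.2], [0, 0, 0], 0]

```text
time: 30.37
eef_pos: [0.5471, 0.0627, 0.0368]
orientation: [0.152, -3.134, 0.0]
force: [-6.7, 0.1, 1.9]
width: 0.0007
grasp_force: 3.6
```

Request:
send_rows:
  moves:
    - [[-0.6, 0.1, -0.2], [0, 0, 0], 0]
    - [[-0.6, 0.1, -0.2], [0, 0, 0], 0]

```text
time: 30.53
eef_pos: [0.5471, 0.0628, 0.0368]
orientation: [0.152, -3.132, 0.001]
force: [-9.1, -1.5, 1.5]
width: 0.0008
grasp_force: 4.9
```

Request:
send_rows:
  moves:
    - [[-0.6, 0.2, -0.2], [0, 0, 0], 0]
    - [[-0.6, 0.2, -0.1], [0, 0, 0], 0]
    - [[-0.6, 0.2, -0.1], [0, 0, 0], 0]

```text
time: 30.78
eef_pos: [0.5479, 0.0633, 0.0368]
orientation: [0.152, -3.13, 0.001]
force: [-9.8, -2.7, -0.2]
width: 0.0005
grasp_force: 5.0
```

Request:
send_rows:
  moves:
    - [[-0.7, 0.2, 0], [0, 0, 0], 0]
    - [[-0.7, 0.2, 0], [0, 0, 0], 0]
    - [[-0.7, 0.2, 0], [0, 0, 0], 0]

```text
time: 31.03
eef_pos: [0.5498, 0.0642, 0.0368]
orientation: [0.152, -3.13, 0.001]
force: [-10.6, -2.0, 1.8]
width: 0.0005
grasp_force: 5.6
```

Request:
send_rows:
  moves:
    - [[-0.6, 0.2, 0], [0, 0, 0], 0]
    - [[-0.6, 0.2, 0], [0, 0, 0], 0]

```text
time: 31.2
eef_pos: [0.5509, 0.0647, 0.0368]
orientation: [0.152, -3.13, 0.001]
force: [-11.5, -2.8, 2.8]
width: 0.0004
grasp_force: 5.7
```

Request:
send_rows:
  moves:
    - [[-0.4, 0.1, -0.1], [0, 0, 0], 0]
    - [[-0.4, 0.1, -0.1], [0, 0, 0], 0]
    - [[-0.4, 0.1, 0], [0, 0, 0], 0]

```text
time: 31.45
eef_pos: [0.5518, 0.0651, 0.0368]
orientation: [0.152, -3.129, 0.001]
force: [-11.2, -1.3, 1.7]
width: 0.0003
grasp_force: 5.7
```

Request:
send_rows:
  moves:
    - [[-0.35, 0.1, 0], [0, 0, 0], 0]
    - [[-0.35, 0.1, 0], [0, 0, 0], 0]

```text
time: 31.62
eef_pos: [0.5525, 0.0655, 0.0369]
orientation: [0.152, -3.129, 0.001]
force: [-12.1, -1.6, 1.3]
width: 0.0005
grasp_force: 5.7
```

Request:
send_rows:
  moves:
    - [[-0.35, 0.1, 0], [0, 0, 0], 0]
    - [[-0.35, 0.1, 0], [0, 0, 0], 0]

```text
time: 31.78
eef_pos: [0.5531, 0.0657, 0.0368]
orientation: [0.152, -3.129, 0.001]
force: [-10.5, -1.3, 1.0]
width: 0.0002
grasp_force: 5.9
```

Request:
send_rows:
  moves:
    - [[-0.35, 0.1, 0], [0, 0, 0], 0]
    - [[-0.35, 0.1, 0], [0, 0, 0], 0]

```text
time: 31.95
eef_pos: [0.5531, 0.0657, 0.0368]
orientation: [0.152, -3.128, 0.002]
force: [-14.3, -3.9, 5.0]
width: 0.0005
grasp_force: 7.6
```

Request:
send_rows:
  moves:
    - [[-0.35, 0.1, 0], [0, 0, 0], 0]
    - [[-0.35, 0.1, 0], [0, 0, 0], 0]

```text
time: 32.12
eef_pos: [0.5531, 0.0658, 0.0368]
orientation: [0.152, -3.126, 0.002]
force: [-16.8, -5.3, 6.6]
width: 0.0004
grasp_force: 8.8
```

Request:
send_rows:
  moves:
    - [[3, 0, 0], [0, 0, 0], 0]
    - [[10, 0, 0], [0, 0, 0], 0]
    - [[20, 0, 0], [0, 0, 0], 0]
    - [[7, 0, 0], [0, 0, 0], 0]

```text
time: 32.45
eef_pos: [0.5168, 0.0627, 0.038]
orientation: [0.152, -3.137, 0.0]
force: [0.3, -0.1, 0.2]
width: 0.0008
grasp_force: 0.0
```

Request:
send_rows:
  moves:
    - [[0, -30, 0], [0, 0, 0], 0]
    - [[0, -38, 0], [0, 0, 0], 0]
    - [[0, -38, 0], [0, 0, 0], 0]
    - [[0, -38, 0], [0, 0, 0], 0]
    - [[0, -38, 0], [0, 0, 0], 0]

```text
time: 32.87
eef_pos: [0.5373, -0.12, 0.0387]
orientation: [-0.153, 3.136, -0.001]
force: [0.2, -0.1, 1.1]
width: 0.0005
grasp_force: 0.0
```

Request:
send_rows:
  moves:
    - [[0, -38, 0], [0, 0, 0], 0]
    - [[0, -38, 0], [0, 0, 0], 0]
    - [[0, -38, 0], [0, 0, 0], 0]
    - [[0, -16, 0.6], [0, 0, 0], 0]
    - [[-2, 0, 0.6], [0, 0, 0], 0]

```text
time: 33.28
eef_pos: [0.552, -0.251, 0.0375]
orientation: [-0.147, 3.136, -0.002]
force: [-0.7, 0.0, 0.2]
width: 0.0003
grasp_force: 0.0
```

```bash
python3 -c "
from h import *
gap2();togo([.579,-.249,.036])"
```

```text
top plate 3545 ((651.0985717773438, -87.42727661132812), (167.22564697265625, 359.442626953125), 4.949403762817383)
top bar 770 ((744.6748046875, -75.6290283203125), (23.956680297851562, 458.3675842285156), 5.848802089691162)
far x=0.7251-0.0887 y deg -5.07 n 34
top gap L(.095) 1.0 R(-.265) 4.0
scene plate 2976 ((650.5895385742188, -89.26876831054688), (175.1311798095703, 361.4960632324219), 5.089415550231934)
scene bar 1024 ((721.7727661132812, -79.39865112304688), (76.06463623046875, 459.619140625), 5.2615437507629395)
far x=0.7301-0.0882 y deg -5.04 n 34
scene gap L(.095) 1.3 R(-.265) 3.8
t 33.38 pos [ 0.5513 -0.2473  0.0369] F [-1.76 -0.02  0.01] w 0.0005
axes [[-0.995, -0.095, 0.0], [-0.095, 0.995, 0.0], [-0.0, 0.0, -1.0]]
togo tool mm [-27.4  -4.3   0.9]
```

Request:
send_rows:
  moves:
    - [[-5, -2, 0], [0, 0, 0], 0]
    - [[-6, -2, 0.3], [0, 0, 0], 0]
    - [[-5, 0, 0.3], [0, 0, 0], 0]
    - [[-3, 0, 0], [0, 0, 0], 0]
    - [[-1, 0, 0], [0, 0, 0], 0]

```text
time: 33.8
eef_pos: [0.5726, -0.2487, 0.0365]
orientation: [-0.154, 3.137, -0.0]
force: [-0.1, 0.3, -0.4]
width: 0.0002
grasp_force: 0.0
```

Request:
send_rows:
  moves:
    - [[-0.8, 0, 0], [0, 0, 0], 0]
    - [[-0.8, 0, 0], [0, 0, 0], 0]
    - [[-0.8, 0, 0], [0, 0, 0], 0]

```text
time: 34.05
eef_pos: [0.5739, -0.249, 0.0364]
orientation: [0.152, -3.138, -0.0]
force: [-0.2, -0.1, -0.3]
width: 0.0003
grasp_force: 0.0
```

Request:
send_rows:
  moves:
    - [[-0.8, 0, 0], [0, 0, 0], 0]
    - [[-0.8, 0, 0], [0, 0, 0], 0]
    - [[-0.8, 0, 0], [0, 0, 0], 0]

```text
time: 34.3
eef_pos: [0.5763, -0.2491, 0.0365]
orientation: [0.152, -3.138, -0.0]
force: [-0.1, -0.9, -0.1]
width: 0.0006
grasp_force: 0.0
```

Request:
send_rows:
  moves:
    - [[-0.7, 0, 0], [0, 0, 0], 0]
    - [[-0.7, 0, 0], [0, 0, 0], 0]
    - [[-0.7, 0, 0], [0, 0, 0], 0]

```text
time: 34.55
eef_pos: [0.5785, -0.2488, 0.0365]
orientation: [0.152, -3.138, -0.0]
force: [0.4, 0.2, -0.3]
width: 0.0
grasp_force: 0.0
```

Request:
send_rows:
  moves:
    - [[-0.7, 0, 0], [0, 0, 0], 0]
    - [[-0.7, 0, -0.1], [0, 0, 0], 0]
    - [[-0.6, 0, -0.1], [0, 0, 0], 0]

```text
time: 34.8
eef_pos: [0.5805, -0.2486, 0.0367]
orientation: [0.152, -3.138, -0.0]
force: [0.1, -0.9, 0.4]
width: 0.0005
grasp_force: 0.0
```

Request:
send_rows:
  moves:
    - [[-0.6, 0, -0.2], [0, 0, 0], 0]
    - [[-0.6, 0, -0.2], [0, 0, 0], 0]

```text
time: 34.97
eef_pos: [0.581, -0.2484, 0.0369]
orientation: [0.152, -3.137, -0.0]
force: [-3.9, -1.8, -1.1]
width: 0.0004
grasp_force: 1.9
```

Request:
send_rows:
  moves:
    - [[-0.6, -0.1, -0.2], [0, 0, 0], 0]
    - [[-0.6, -0.1, -0.2], [0, 0, 0], 0]

```text
time: 35.13
eef_pos: [0.5811, -0.2485, 0.0369]
orientation: [0.152, -3.134, -0.001]
force: [-7.1, -3.0, -0.9]
width: 0.0002
grasp_force: 4.0
```

Request:
send_rows:
  moves:
    - [[-0.6, -0.2, -0.1], [0, 0, 0], 0]
    - [[-0.5, -0.2, -0.2], [0, 0, 0], 0]

```text
time: 35.3
eef_pos: [0.5811, -0.2485, 0.0369]
orientation: [0.152, -3.132, -0.003]
force: [-9.8, -1.8, 1.5]
width: 0.0006
grasp_force: 5.4
```

Request:
send_rows:
  moves:
    - [[-0.4, -0.15, -0.1], [0, 0, 0], 0]
    - [[-0.4, -0.15, -0.1], [0, 0, 0], 0]

```text
time: 35.47
eef_pos: [0.581, -0.2484, 0.0369]
orientation: [0.152, -3.131, -0.004]
force: [-12.6, -1.1, 2.8]
width: 0.0003
grasp_force: 6.6
```

Request:
send_rows:
  moves:
    - [[-0.4, -0.15, -0.1], [0, 0, 0], 0]
    - [[-0.3, -0.1, 0], [0, 0, 0], 0]

```text
time: 35.63
eef_pos: [0.5816, -0.2485, 0.0369]
orientation: [0.152, -3.13, -0.004]
force: [-11.7, -1.4, 2.2]
width: 0.0003
grasp_force: 6.2
```

Request:
send_rows:
  moves:
    - [[-0.4, -0.1, -0.1], [0, 0, 0], 0]
    - [[-0.4, -0.1, -0.1], [0, 0, 0], 0]
    - [[-0.4, -0.1, 0], [0, 0, 0], 0]

```text
time: 35.88
eef_pos: [0.5827, -0.2488, 0.037]
orientation: [0.152, -3.13, -0.004]
force: [-11.9, -1.7, 1.0]
width: 0.0006
grasp_force: 6.2
```

Request:
send_rows:
  moves:
    - [[-0.3, -0.1, 0], [0, 0, 0], 0]
    - [[-0.3, -0.1, 0], [0, 0, 0], 0]

```text
time: 36.05
eef_pos: [0.5833, -0.2489, 0.0369]
orientation: [0.152, -3.13, -0.004]
force: [-12.3, -1.3, 0.7]
width: 0.0005
grasp_force: 6.2
```

Request:
send_rows:
  moves:
    - [[-0.3, -0.1, 0], [0, 0, 0], 0]

```text
time: 36.13
eef_pos: [0.5836, -0.249, 0.0369]
orientation: [0.152, -3.13, -0.004]
force: [-12.3, -2.0, 1.1]
width: 0.0006
grasp_force: 6.3
```

Request:
send_rows:
  moves:
    - [[-0.3, -0.1, 0], [0, 0, 0], 0]

```text
time: 36.22
eef_pos: [0.5837, -0.249, 0.0369]
orientation: [0.152, -3.13, -0.004]
force: [-13.7, -1.9, 2.8]
width: 0.0004
grasp_force: 7.1
```

Request:
send_rows:
  moves:
    - [[-0.3, -0.1, 0], [0, 0, 0], 0]

```text
time: 36.3
eef_pos: [0.5837, -0.249, 0.0369]
orientation: [0.152, -3.129, -0.004]
force: [-14.7, -1.6, 3.6]
width: 0.0004
grasp_force: 7.7
```

Request:
send_rows:
  moves:
    - [[-0.25, -0.1, 0], [0, 0, 0], 0]

```text
time: 36.38
eef_pos: [0.5837, -0.249, 0.0369]
orientation: [0.152, -3.129, -0.005]
force: [-15.9, -1.5, 4.4]
width: 0.0009
grasp_force: 8.1
```

Request:
send_rows:
  moves:
    - [[3, 0, 0], [0, 0, 0], 0]
    - [[10, 0, 0], [0, 0, 0], 0]
    - [[20, 0, 0], [0, 0, 0], 0]
    - [[6, 0, 0], [0, 0, 0], 0]

```text
time: 36.72
eef_pos: [0.5476, -0.2535, 0.0381]
orientation: [0.152, -3.137, -0.001]
force: [-0.9, -0.2, -0.5]
width: 0.0005
grasp_force: 0.0
```

Request:
send_rows:
  moves:
    - [[0, 30, 0], [0, 0, 0], 0]
    - [[0, 38, 0], [0, 0, 0], 0]
    - [[0, 38, 0], [0, 0, 0], 0]
    - [[0, 38, 0], [0, 0, 0], 0]
    - [[0, 38, 0], [0, 0, 0], 0]

```text
time: 37.13
eef_pos: [0.5322, -0.0711, 0.0387]
orientation: [-0.151, 3.136, -0.0]
force: [-0.1, -0.5, 0.4]
width: 0.0005
grasp_force: 0.0
```

Request:
send_rows:
  moves:
    - [[0, 38, 0], [0, 0, 0], 0]
    - [[0, 38, 0], [0, 0, 0], 0]
    - [[0, 38, 0], [0, 0, 0], 0]
    - [[0, 18, 0.6], [0, 0, 0], 0]
    - [[-2, 0, 0.6], [0, 0, 0], 0]

```text
time: 37.55
eef_pos: [0.5212, 0.0624, 0.0375]
orientation: [-0.157, 3.137, 0.001]
force: [-0.5, -0.4, -0.0]
width: 0.0008
grasp_force: 0.0
```

```bash
python3 -c "
from h import *
gap2();togo([.552,.065,.0365])"
```

```text
top plate 3173 ((649.6433715820312, -88.15065002441406), (171.99476623535156, 360.7475891113281), 5.726112365722656)
top bar 740 ((744.4225463867188, -75.69879150390625), (26.320091247558594, 458.91900634765625), 6.2502217292785645)
far x=0.7251-0.1010 y deg -5.76 n 34
top gap L(.095) 2.1 R(-.265) 0.7
scene plate 2977 ((651.76708984375, -89.26191711425781), (174.45791625976562, 361.1515808105469), 5.660388946533203)
scene bar 1016 ((721.3538818359375, -79.07261657714844), (76.30697631835938, 460.3780822753906), 5.267911911010742)
far x=0.7299-0.0997 y deg -5.70 n 34
scene gap L(.095) 2.5 R(-.265) 0.8
t 37.65 pos [0.522  0.0596 0.0373] F [-0.01 -0.72  0.06] w 0.0
axes [[-0.995, -0.099, 0.001], [-0.099, 0.995, 0.0], [-0.001, -0.0, -1.0]]
togo tool mm [-30.3   2.4   0.9]
```

Request:
send_rows:
  moves:
    - [[-5, 1, 0.3], [0, 0, 0], 0]
    - [[-7, 1, 0.3], [0, 0, 0], 0]
    - [[-6, 0, 0], [0, 0, 0], 0]
    - [[-4, 0, 0], [0, 0, 0], 0]
    - [[-1.5, 0, 0], [0, 0, 0], 0]

```text
time: 38.07
eef_pos: [0.5458, 0.0628, 0.0365]
orientation: [-0.151, 3.137, 0.0]
force: [-0.5, 0.4, 0.7]
width: 0.0004
grasp_force: 0.0
```

Request:
send_rows:
  moves:
    - [[-0.8, 0, 0], [0, 0, 0], 0]
    - [[-0.8, 0, 0], [0, 0, 0], 0]
    - [[-0.8, 0, 0], [0, 0, 0], 0]

```text
time: 38.32
eef_pos: [0.5467, 0.0634, 0.0364]
orientation: [0.152, -3.138, 0.0]
force: [1.1, -0.3, 0.1]
width: 0.0004
grasp_force: 0.0
```

Request:
send_rows:
  moves:
    - [[-0.8, 0, 0], [0, 0, 0], 0]
    - [[-0.8, 0, 0], [0, 0, 0], 0]
    - [[-0.8, 0, 0], [0, 0, 0], 0]

```text
time: 38.57
eef_pos: [0.5493, 0.0639, 0.0365]
orientation: [0.152, -3.138, 0.0]
force: [0.0, 0.2, -0.2]
width: 0.0004
grasp_force: 0.0
```

Request:
send_rows:
  moves:
    - [[-0.7, 0, 0], [0, 0, 0], 0]
    - [[-0.7, 0, 0], [0, 0, 0], 0]

```text
time: 38.73
eef_pos: [0.5507, 0.064, 0.0365]
orientation: [0.152, -3.138, 0.0]
force: [0.3, 0.5, 0.3]
width: 0.0004
grasp_force: 0.0
```

Request:
send_rows:
  moves:
    - [[-0.7, 0, -0.1], [0, 0, 0], 0]
    - [[-0.6, 0, -0.1], [0, 0, 0], 0]
    - [[-0.6, 0, -0.1], [0, 0, 0], 0]

```text
time: 38.98
eef_pos: [0.5523, 0.0641, 0.0367]
orientation: [0.152, -3.137, 0.0]
force: [-0.8, 0.5, 1.1]
width: 0.0002
grasp_force: 0.9
```

Request:
send_rows:
  moves:
    - [[-0.6, 0, -0.2], [0, 0, 0], 0]
    - [[-0.6, 0, -0.2], [0, 0, 0], 0]

```text
time: 39.15
eef_pos: [0.5524, 0.0641, 0.0368]
orientation: [0.152, -3.135, 0.0]
force: [-5.9, -0.4, 1.3]
width: 0.0008
grasp_force: 2.9
```

Request:
send_rows:
  moves:
    - [[-0.5, 0.1, -0.1], [0, 0, 0], 0]
    - [[-0.5, 0.1, -0.2], [0, 0, 0], 0]

```text
time: 39.32
eef_pos: [0.5524, 0.0641, 0.0368]
orientation: [0.152, -3.133, 0.001]
force: [-6.9, -2.6, -0.2]
width: 0.0005
grasp_force: 4.0
```

Request:
send_rows:
  moves:
    - [[-0.5, 0.1, -0.1], [0, 0, 0], 0]
    - [[-0.5, 0.1, -0.2], [0, 0, 0], 0]

```text
time: 39.48
eef_pos: [0.5524, 0.0642, 0.0368]
orientation: [0.152, -3.131, 0.001]
force: [-10.2, -3.1, 1.0]
width: 0.0002
grasp_force: 5.2
```

Request:
send_rows:
  moves:
    - [[-0.4, 0.1, -0.1], [0, 0, 0], 0]
    - [[-0.4, 0.1, -0.1], [0, 0, 0], 0]

```text
time: 39.65
eef_pos: [0.5526, 0.0643, 0.0368]
orientation: [0.152, -3.13, 0.002]
force: [-11.0, -2.7, 0.6]
width: 0.0001
grasp_force: 5.2
```

Request:
send_rows:
  moves:
    - [[-0.3, 0.1, 0], [0, 0, 0], 0]
    - [[-0.3, 0.1, 0], [0, 0, 0], 0]

```text
time: 39.82
eef_pos: [0.5532, 0.0646, 0.0368]
orientation: [0.152, -3.13, 0.001]
force: [-10.5, -3.0, 2.2]
width: 0.0005
grasp_force: 5.4
```

Request:
send_rows:
  moves:
    - [[-0.3, 0.1, 0], [0, 0, 0], 0]

```text
time: 39.9
eef_pos: [0.5533, 0.0647, 0.0368]
orientation: [0.152, -3.13, 0.002]
force: [-11.5, -4.1, 3.3]
width: 0.0006
grasp_force: 6.1
```

Request:
send_rows:
  moves:
    - [[-0.3, 0.1, 0], [0, 0, 0], 0]

```text
time: 39.98
eef_pos: [0.5533, 0.0647, 0.0368]
orientation: [0.152, -3.129, 0.002]
force: [-13.0, -5.4, 4.9]
width: 0.0004
grasp_force: 6.7
```

Request:
send_rows:
  moves:
    - [[-0.3, 0.1, 0], [0, 0, 0], 0]

```text
time: 40.07
eef_pos: [0.5533, 0.0646, 0.0368]
orientation: [0.152, -3.129, 0.002]
force: [-13.9, -6.1, 5.7]
width: 0.0005
grasp_force: 7.2
```

Request:
send_rows:
  moves:
    - [[3, 0, 0], [0, 0, 0], 0]
    - [[10, 0, 0], [0, 0, 0], 0]
    - [[20, 0, 0], [0, 0, 0], 0]
    - [[7, 0, 0], [0, 0, 0], 0]

```text
time: 40.4
eef_pos: [0.5159, 0.0617, 0.0378]
orientation: [0.152, -3.137, 0.0]
force: [-0.7, 0.2, 0.7]
width: 0.0006
grasp_force: 0.0
```

Request:
send_rows:
  moves:
    - [[0, -30, 0], [0, 0, 0], 0]
    - [[0, -38, 0], [0, 0, 0], 0]
    - [[0, -38, 0], [0, 0, 0], 0]
    - [[0, -38, 0], [0, 0, 0], 0]
    - [[0, -38, 0], [0, 0, 0], 0]

```text
time: 40.82
eef_pos: [0.5363, -0.1209, 0.0384]
orientation: [-0.153, 3.136, -0.001]
force: [0.9, 0.2, -0.1]
width: 0.0004
grasp_force: 0.0
```

Request:
send_rows:
  moves:
    - [[0, -38, 0], [0, 0, 0], 0]
    - [[0, -38, 0], [0, 0, 0], 0]
    - [[0, -38, 0], [0, 0, 0], 0]
    - [[0, -18, 0.6], [0, 0, 0], 0]
    - [[-2, 0, 0.6], [0, 0, 0], 0]

```text
time: 41.23
eef_pos: [0.5514, -0.2546, 0.0373]
orientation: [-0.147, 3.136, -0.003]
force: [-0.7, -0.8, -0.3]
width: 0.0007
grasp_force: 0.0
```

```bash
python3 -c "
from h import *
p=gap2();cv2.imwrite('pics/scene1.png',p[...,::-1]);togo([.583,-.249,.0365])"
```

```text
top plate 3617 ((654.0372314453125, -87.64328002929688), (163.8157196044922, 360.8404846191406), 5.482324123382568)
top bar 723 ((744.0929565429688, -75.65969848632812), (24.264719009399414, 458.1960754394531), 5.148355484008789)
far x=0.7256-0.0965 y deg -5.51 n 34
top gap L(.095) 1.2 R(-.265) 1.4
scene plate 2980 ((651.966064453125, -89.34637451171875), (174.69577026367188, 361.8773498535156), 5.451781272888184)
scene bar 1020 ((720.994873046875, -79.84051513671875), (76.06759643554688, 459.7235412597656), 5.480615615844727)
far x=0.7305-0.0964 y deg -5.51 n 34
scene gap L(.095) 1.6 R(-.265) 1.1
t 41.33 pos [ 0.5507 -0.2508  0.0367] F [-0.44  1.49 -0.39] w 0.0005
axes [[-0.995, -0.095, 0.001], [-0.095, 0.995, 0.0], [-0.001, -0.0, -1.0]]
togo tool mm [-32.3  -1.3   0.3]
```

View pics/scene1.png

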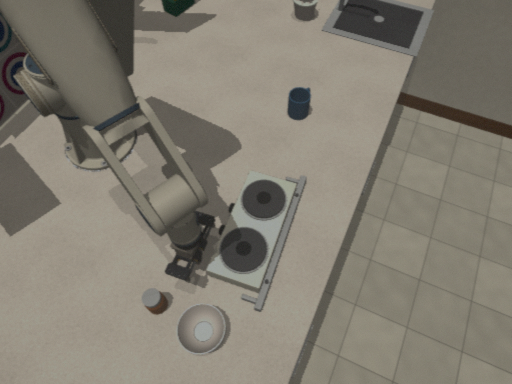

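The scene view shows the hotplate (columns 210-298, rows 172-288) lying along the bar. The mug (299,103), jar (155,300) and bowl (202,330) are where they were. The swing is now under 0.2°. One last gentle press on the right closes the remaining fraction of a millimetre.

Request:
send_rows:
  moves:
    - [[-6, 0, 0], [0, 0, 0], 0]
    - [[-7, 0, 0], [0, 0, 0], 0]
    - [[-6, 0, 0], [0, 0, 0], 0]
    - [[-4, 0, 0], [0, 0, 0], 0]
    - [[-2, 0, 0], [0, 0, 0], 0]

```text
time: 41.75
eef_pos: [0.5766, -0.2472, 0.0369]
orientation: [-0.155, 3.137, -0.0]
force: [-0.2, 0.1, -0.2]
width: 0.0004
grasp_force: 0.0
```

Request:
send_rows:
  moves:
    - [[-0.8, 0, 0], [0, 0, 0], 0]
    - [[-0.8, 0, 0], [0, 0, 0], 0]
    - [[-0.8, 0, 0], [0, 0, 0], 0]
    - [[-0.8, 0, 0], [0, 0, 0], 0]
    - [[-0.8, 0, 0], [0, 0, 0], 0]

```text
time: 42.17
eef_pos: [0.5793, -0.2477, 0.0368]
orientation: [0.152, -3.138, -0.0]
force: [-0.3, -0.2, 0.5]
width: 0.0003
grasp_force: 0.0
```

Request:
send_rows:
  moves:
    - [[-0.7, 0, 0], [0, 0, 0], 0]
    - [[-0.7, 0, -0.1], [0, 0, 0], 0]

```text
time: 42.33
eef_pos: [0.5807, -0.2476, 0.0369]
orientation: [0.152, -3.138, -0.0]
force: [0.9, 1.0, 0.3]
width: 0.0004
grasp_force: 0.0
```

Request:
send_rows:
  moves:
    - [[-0.7, 0, 0], [0, 0, 0], 0]
    - [[-0.7, 0, 0], [0, 0, 0], 0]
    - [[-0.6, 0, 0], [0, 0, 0], 0]

```text
time: 42.58
eef_pos: [0.5828, -0.2473, 0.0369]
orientation: [0.152, -3.138, 0.0]
force: [-0.2, -0.1, -0.2]
width: 0.0004
grasp_force: 0.0
```

Request:
send_rows:
  moves:
    - [[-0.6, 0, -0.1], [0, 0, 0], 0]
    - [[-0.6, 0, -0.2], [0, 0, 0], 0]

```text
time: 42.75
eef_pos: [0.5832, -0.2472, 0.0369]
orientation: [0.153, -3.136, -0.0]
force: [-5.1, -2.3, 0.1]
width: 0.0006
grasp_force: 2.5
```

Request:
send_rows:
  moves:
    - [[-0.5, -0.1, -0.1], [0, 0, 0], 0]
    - [[-0.5, -0.1, -0.2], [0, 0, 0], 0]

```text
time: 42.92
eef_pos: [0.5832, -0.2472, 0.0369]
orientation: [0.153, -3.134, -0.001]
force: [-7.5, -2.8, 0.9]
width: 0.0003
grasp_force: 3.9
```

Request:
send_rows:
  moves:
    - [[-0.5, -0.1, -0.2], [0, 0, 0], 0]
    - [[-0.5, -0.1, -0.2], [0, 0, 0], 0]

```text
time: 43.08
eef_pos: [0.5832, -0.2472, 0.037]
orientation: [0.152, -3.132, -0.002]
force: [-9.4, -3.5, -0.6]
width: 0.0005
grasp_force: 5.2
```

Request:
send_rows:
  moves:
    - [[-0.4, -0.1, -0.1], [0, 0, 0], 0]
    - [[-0.4, -0.1, -0.1], [0, 0, 0], 0]

```text
time: 43.25
eef_pos: [0.5832, -0.2472, 0.037]
orientation: [0.152, -3.131, -0.003]
force: [-13.1, -1.7, 2.6]
width: 0.0006
grasp_force: 6.4
```

Request:
send_rows:
  moves:
    - [[-0.3, -0.1, -0.1], [0, 0, 0], 0]

```text
time: 43.33
eef_pos: [0.5832, -0.2472, 0.037]
orientation: [0.152, -3.13, -0.003]
force: [-12.7, -2.8, 1.7]
width: 0.0006
grasp_force: 6.7
```

Request:
send_rows:
  moves:
    - [[-0.3, -0.1, -0.1], [0, 0, 0], 0]

```text
time: 43.42
eef_pos: [0.5832, -0.2472, 0.037]
orientation: [0.152, -3.13, -0.003]
force: [-14.1, -2.2, 2.0]
width: 0.0002
grasp_force: 7.1
```

Request:
send_rows:
  moves:
    - [[-0.3, -0.1, 0], [0, 0, 0], 0]

```text
time: 43.5
eef_pos: [0.5835, -0.2473, 0.037]
orientation: [0.152, -3.13, -0.003]
force: [-13.5, -2.3, 2.0]
width: 0.0002
grasp_force: 6.6
```

Request:
send_rows:
  moves:
    - [[-0.2, -0.1, 0], [0, 0, 0], 0]

```text
time: 43.58
eef_pos: [0.5836, -0.2473, 0.037]
orientation: [0.152, -3.13, -0.004]
force: [-13.5, -2.0, 4.6]
width: 0.0005
grasp_force: 7.2
```

Request:
send_rows:
  moves:
    - [[-0.25, -0.1, 0], [0, 0, 0], 0]

```text
time: 43.67
eef_pos: [0.5836, -0.2473, 0.037]
orientation: [0.152, -3.129, -0.004]
force: [-15.8, -2.4, 3.4]
width: 0.0005
grasp_force: 7.8
```

Request:
send_rows:
  moves:
    - [[-0.15, 0, -0.1], [0, 0, 0], 0]

```text
time: 43.75
eef_pos: [0.5836, -0.2473, 0.037]
orientation: [0.152, -3.129, -0.004]
force: [-14.8, -2.7, 2.9]
width: 0.0001
grasp_force: 7.6
```

Request:
send_rows:
  moves:
    - [[3, 0, 0], [0, 0, 0], 0]
    - [[10, 0, 0], [0, 0, 0], 0]
    - [[25, 0, 0], [0, 0, 0], 0]
    - [[35, 10, -20], [0, 0, 0], 0]
    - [[20, 20, -40], [0, 0, 0], 0]

```text
time: 44.17
eef_pos: [0.4908, -0.2291, 0.0896]
orientation: [0.15, -3.131, -0.005]
force: [-0.2, 0.4, -0.1]
width: 0.0005
grasp_force: 0.0
```

```bash
python3 -c "
from h import *
gap2();togo([0,0,0])"
```

```text
top plate 3740 ((648.5723876953125, -87.81265258789062), (175.54733276367188, 359.82586669921875), 5.624305725097656)
top bar 722 ((744.1629638671875, -76.15692138671875), (22.77400016784668, 458.9814147949219), 5.743865013122559)
far x=0.7256-0.0993 y deg -5.67 n 34
top gap L(.095) 1.6 R(-.265) 0.7
scene plate 2949 ((652.123779296875, -88.81277465820312), (174.50149536132812, 362.55377197265625), 5.529484272003174)
scene bar 1007 ((721.3615112304688, -78.15174865722656), (76.36248016357422, 462.07916259765625), 5.24060583114624)
far x=0.7305-0.0976 y deg -5.57 n 34
scene gap L(.095) 1.8 R(-.265) 0.8
t 44.27 pos [ 0.4948 -0.2291  0.096 ] F [ 1.49  0.55 -0.53] w 0.0004
axes [[-0.995, -0.096, 0.003], [-0.096, 0.995, -0.001], [-0.003, -0.001, -1.0]]
togo tool mm [470.8 275.8  94.2]
```

```bash
python3 -c "
from bench import r
print(r.close_job())"
```

```text
the job is handed in; nothing more can be done
None
```

The hotplate is parked against the stop bar, pressed home at both ends (last on the right at about 16 N) and released. Wrist-force readings topped about 16 N a few times, peaking near 18–19 N including friction on the near face when an end met the bar. Swing stayed within about 6°, and I handed in at 44 s; the cameras' last gap readings were 1–2 mm at the left end and under 1 mm at the right, close to their accuracy.

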